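# Load the scraper case and lock it with its keeper tube

### The job

Pack the hand scrapers for the trip to the grinder: draw the keeper tube right out of the scraper case to the left, slide every scraper on the bench into a slot of its own, sharp end first and fully home, then slide the keeper tube back in from the left, nose first through both cheeks, until the front edge of its red ring is level with the outer face of the left-hand cheek. Leave the tape measure and the flange where they are.

Things in the scene. Friction and masses are not known exactly. Their poses are not given: they have to be found in the camera images.
- scraper_case: Travel case for scrapers, fixed to the bench: dark wooden block with four slots in its front, grey steel cheeks. Origin on the bench under the middle of the front face; x into the block, y to its left (seen from the robot), z up. Block (mm): x 0 to 160, y -100 to 100, z 0 to 36; a wire bail at x 92, y -50 to 50 rises to z 66. Before the front a flat porch, top z 12, out to x -45.
- keeper_bore (a point): Middle of the keeper's hole on the outer face of the left cheek, case frame (-22, 100, 22) mm. A cheek stands at each end of the porch: y 88 to 100 either side, x -45 to 0, top z 46, with a square through hole 25 x 25 mm (x -34.5 to -9.5, z 12 to 37). The porch is the holes' floor, so the tube (20 mm) runs along y resting on it, 2.5 mm free each side, 5 mm above.
- slot1 (a point): Mouth of slot 1 (1 is the rightmost, 4 the leftmost; y = -69 mm in the case frame): middle of its floor at the front face; axes as the case's. The slot is 38 mm wide, 12 mm high (z 12 to 24), 145 mm deep, shut at the back; its floor is level with the porch.
- slot2 (a point): Mouth of slot 2 (1 is the rightmost, 4 the leftmost; y = -23 mm in the case frame): middle of its floor at the front face; axes as the case's. The slot is 38 mm wide, 12 mm high (z 12 to 24), 145 mm deep, shut at the back; its floor is level with the porch.
- slot3 (a point): Mouth of slot 3 (1 is the rightmost, 4 the leftmost; y = 23 mm in the case frame): middle of its floor at the front face; axes as the case's. The slot is 38 mm wide, 12 mm high (z 12 to 24), 145 mm deep, shut at the back; its floor is level with the porch.
- slot4 (a point): Mouth of slot 4 (1 is the rightmost, 4 the leftmost; y = 69 mm in the case frame): middle of its floor at the front face; axes as the case's. The slot is 38 mm wide, 12 mm high (z 12 to 24), 145 mm deep, shut at the back; its floor is level with the porch.
- keeper_tube: Keeper: square steel tube 20 x 20 mm, 270 mm long, about 160 g, tapered black plug (14 mm square, 12 long) in its nose, red ring towards its tail. Origin mid-length on its underside; x along it to the nose (nose end +135, tail end -135 mm). Starts in the case, lying on the porch, nose to the case's -y, tail out to the left; slides along the case's y and stays where left.
- keeper_ring (a point): Front edge (nearer the nose) of the keeper's 6 mm wide red ring, on the tube's middle line, 208 mm behind the nose end, 62 mm before the tail end. Marked position: level with the outer face of the left-hand cheek, at point keeper_bore.
- keeper_nose (a point): Nose end of the keeper tube, on its middle line.
- scraper_red: Flat steel scraper 150 x 34 x 8 mm, about 220 g, tail dipped in red plastic (35 wide, 9 thick). Origin mid-length on its underside; x to the bright sharp end (+75 mm; last 18 mm 5 mm thick); tail end -75. Starts flat on the bench, sharp end towards or away from the robot; may be absent. Fully home: sharp end on the slot's back, 5 mm of tail out of the front (origin at case x +70, z 12).
- scraper_red_edge (a point): Middle of the sharp end of the red scraper.
- scraper_blue: Flat steel scraper 150 x 34 x 8 mm, about 220 g, tail dipped in blue plastic (35 wide, 9 thick). Origin mid-length on its underside; x to the bright sharp end (+75 mm; last 18 mm 5 mm thick); tail end -75. Starts flat on the bench, sharp end towards or away from the robot; may be absent. Fully home: sharp end on the slot's back, 5 mm of tail out of the front (origin at case x +70, z 12).
- scraper_blue_edge (a point): Middle of the sharp end of the blue scraper.
- scraper_yellow: Flat steel scraper 150 x 34 x 8 mm, about 220 g, tail dipped in yellow plastic (35 wide, 9 thick). Origin mid-length on its underside; x to the bright sharp end (+75 mm; last 18 mm 5 mm thick); tail end -75. Starts flat on the bench, sharp end towards or away from the robot; may be absent. Fully home: sharp end on the slot's back, 5 mm of tail out of the front (origin at case x +70, z 12).
- scraper_yellow_edge (a point): Middle of the sharp end of the yellow scraper.
- scraper_green: Flat steel scraper 150 x 34 x 8 mm, about 220 g, tail dipped in green plastic (35 wide, 9 thick). Origin mid-length on its underside; x to the bright sharp end (+75 mm; last 18 mm 5 mm thick); tail end -75. Starts flat on the bench, sharp end towards or away from the robot; may be absent. Fully home: sharp end on the slot's back, 5 mm of tail out of the front (origin at case x +70, z 12).
- scraper_green_edge (a point): Middle of the sharp end of the green scraper.
- tape_measure: Yellow tape measure, 34 x 75 x 65 mm, a bystander to leave alone; origin under its middle.
- flange: Steel pipe flange, 95 mm across, 32 mm high, a bystander to leave alone; origin under its middle.
- green_toolcase: Green tool case standing behind the work, fixed, 118 mm high; its front face, turned by about 6 degrees, runs from about x = 0.68 m at its left end (y = 0.2) to x = 0.72 m at its right end (y = -0.16): keep tools swung round over the bench above or clear of it.

How it is judged:
On the way, in this order (a step that is already met when the one before it is completed fails the run):
1. the keeper tube has been drawn right out of the case, to the left (y of keeper_nose in the frame of scraper_case above 0.102 m), for 0.2 s.
2. every scraper on the bench is fully home in a slot, sharp end first (x of scraper_red_edge in the frame of scraper_case between 0.14 and 0.15 m and x of scraper_red in the frame of scraper_case between 0.064 and 0.076 m and y of scraper_red in the frame of scraper_case between -0.09 and 0.09 m and z of scraper_red in the frame of scraper_case between 0.008 and 0.02 m and x of scraper_blue_edge in the frame of scraper_case between 0.14 and 0.15 m and x of scraper_blue in the frame of scraper_case between 0.064 and 0.076 m and y of scraper_blue in the frame of scraper_case between -0.09 and 0.09 m and z of scraper_blue in the frame of scraper_case between 0.008 and 0.02 m and x of scraper_yellow_edge in the frame of scraper_case between 0.14 and 0.15 m and x of scraper_yellow in the frame of scraper_case between 0.064 and 0.076 m and y of scraper_yellow in the frame of scraper_case between -0.09 and 0.09 m and z of scraper_yellow in the frame of scraper_case between 0.008 and 0.02 m and x of scraper_green_edge in the frame of scraper_case between 0.14 and 0.15 m and x of scraper_green in the frame of scraper_case between 0.064 and 0.076 m and y of scraper_green in the frame of scraper_case between -0.09 and 0.09 m and z of scraper_green in the frame of scraper_case between 0.008 and 0.02 m), for 0.2 s.
At the end, for the whole second after the job is handed in: Every scraper present lies in a slot, sharp end within 5 mm of the slot's back (145 mm in), and the keeper tube lies through both cheeks with the front edge of its red ring within 4 mm of the outer face of the left-hand cheek and its nose out beyond the right-hand cheek's outer face (all of step 2 and y of keeper_ring in the frame of scraper_case between 0.096 and 0.104 m and x of keeper_ring in the frame of scraper_case between -0.028 and -0.016 m and z of keeper_ring in the frame of scraper_case between 0.012 and 0.032 m and x of keeper_nose in the frame of scraper_case between -0.028 and -0.016 m and z of keeper_nose in the frame of scraper_case between 0.012 and 0.032 m and y of keeper_nose in the frame of scraper_case below -0.1 m); the robot touches nothing.
It fails at once if the tape measure is moved by more than 3 cm (distance of tape_measure from where it was at the start of the episode above 0.03 m).
It fails at once if the flange is moved by more than 3 cm (distance of flange from where it was at the start of the episode above 0.03 m).
Of scraper_red, scraper_blue, scraper_yellow, scraper_green only 2 to 4 are there at a start; the rules pass over those that are not, and their reading is None.
At some moment in a run one of scraper_red, scraper_blue, scraper_yellow, scraper_green, keeper_tube may be knocked a few centimetres aside while the robot is not near it.
Once in a run the grip may slacken for a moment while it holds something.
It also fails if it takes over 210 s, if anything falls off the work surface, if the arm or the gripper's body presses on something with over 40 N, if the wrist force passes 120 N, or if a joint passes its speed limit or range.

### The arm

A 6-joint arm with a two-finger parallel gripper is mounted at the origin on a cart in front of the work surface, level with it; the furniture and walls round the work are solid. World frame = base frame: x ahead of the robot, y to its left, z up, the work surface at z = 0. Lengths are in m, angles in rad, forces in N, time in s.
With the tool pointing down it reaches from about 0.375 to 0.9 m from the base axis. Payload 3.1 kg.
Tool frame: the origin (TCP) lies midway between the tips of the shut fingers; the grasp point (between the pads) lies manip.grip_point_offset behind it (manip.grip_point_offset is the distance from the TCP to the grasp point, in m); z points along the fingers, y is the line along which they close (so a half turn about z gives the same grasp; the last joint's range is limited). The gripper opens to 87 mm and grips with 3 to 60 N. Pads are 19 mm wide; open, the fingers measure 117 mm over their backs; the gripper's body (75 mm by 190 mm) begins 51 mm behind the grasp point.
Start: joints at [1.022, 0.527, 1.433, -0, 1.181, -0.178], TCP at [0.226, 0.583, 0.223] pointing down, gripper open.
Joint ranges: [-3.08, 3.08], [-0.75, 2.2], [0.22, 2.44], [-1.43, 4.57], [0, 2.65], [-2.85, 2.85]. Speed limits (rad/s): [2.79, 2.79, 3.14, 3.14, 3.14, 3.14].

### API

Orientations are given as a unit quaternion [x, y, z, w].
In Python, from workcell import status, cams, manip gives the robot as it stands. The module is installed in compiled form; this text tells all that it offers.
- The arm moves only by the shell command python3 -m handwheel 'ROWS' [FORCE]. ROWS is JSON, a list of rows, each a list of 3 entries, a list of its own where there are three numbers: the turn, a rotation vector about the tool's x, y, z scaled (see below), then the shift along the tool's x, y, z scaled (see below), then the opening, from -1 (shut) to 1 (fully open). In form: [[[rx, ry, rz], [x, y, z], fingers], ...]. A call has 1 to 12 rows; each row shifts and turns the commanded pose from where the row before left it, along the tool's axes as they then stand; what a row does not reach is not made up. The controller multiplies each number of a shift by 20 mm and each number of a turn by 6 degrees. A row lasts 1/8 s, in which the tool goes at most 62.5 mm and 10.7 degrees, less where a joint would pass 70% of its speed; a pose out of reach is approached as far as the arm can. A call with a number of a shift or a turn outside -1 to 1 is refused whole. A call with a gripper value outside its range is refused whole. The fingers move at their own pace and stop on an object; FORCE is the grip in N (left out, the last holds). Time passes only in rows, so rows that do not move let the fingers close. It gives the time, the measured TCP pose, the force, the opening and the grip force at its end, in the units of the state.
- status.observe(): the state, without advancing time (a new reading comes with each control period).
- cams.camera(name): name is "scene" or "top" or "wrist"; returns the picture (480x640x3 uint8, red, green, blue); there is no depth.
- cams.get_calibration(name): a dict with "intrinsics" (3x3 intrinsics, pixels), "R" (3x3) and "t" (3): a world point X has camera coordinates R X + t. Camera axes: x right, y down, z forward; pixel columns grow to the right and rows downward; lengths in m; the calibration is good to about 2 mm. A picture is of the moment at which its call begins: read the wrist's pose just before it. get_calibration takes no time and is no camera call; for the wrist camera it gives the pose at the moment of the call.
- manip.finish_job(): hands the job in; it is judged then, once.
The state is a dict: "time": time; "qpos": joint angles; "joint_velocities": joint speeds; "tau": joint torques, N m; "eef_pos": TCP position; "orientation": TCP orientation; "wrist_force": force on the tool from outside, world axes, zero at the start; "ft_torque": the same for the moment, N m; "finger_gap": opening from 0.0 (shut) to 1.0 (fully open); "grasp_force": force on a finger pad.
Only numpy, scipy, OpenCV 4.12 (cv2) and the standard library are available. Lean on these libraries where they do the work, as an engineer would, in place of code of your own. Each camera call takes 0.05 s, during which the arm holds its last target. There are 200 camera calls.

## Working session

There is one attempt and no reset: what is moved stays moved. The work goes in short steps, Python scripts to look and compute and a shell command to move; the robot and the scene stay as the last step left them, time stands still between calls to the robot, and variables do not carry over. Pictures are saved under pics/ and viewed, at most 14 in all, crops included, and the job is handed in when it is done.

```bash
mkdir -p pics; ls; python3 - <<'E'
from workcell import status,cams,manip
import cv2,numpy as np
np.set_printoptions(precision=4,suppress=True)
s=status.observe();print(s);print(manip.grip_point_offset)
for n in("scene","top"):
    im=cams.camera(n);cv2.imwrite(f"pics/{n}0.png",im[...,::-1])
    c=cams.get_calibration(n);print(n,c)
print(cams.get_calibration("wrist"))
E
```

```text
pics
{'time': 0.0, 'qpos': array([ 1.0225,  0.5285,  1.4339,  0.    ,  1.1814, -0.1785]), 'joint_velocities': array([ 0.0003,  0.    , -0.0002,  0.0001, -0.0016,  0.0005]), 'tau': array([  0.0011, -44.0029, -17.6597,   0.0633,   0.0581,  -0.0002]), 'eef_pos': array([0.2255, 0.5821, 0.2216]), 'orientation': array([ 0.1839,  0.983 , -0.001 , -0.0004]), 'wrist_force': array([-0.5931, -0.5629,  0.0542]), 'ft_torque': array([0.0042, 0.0245, 0.0184]), 'grasp_force': 0.0, 'finger_gap': 0.9989216219975866}
0.0187
scene {'intrinsics': array([[614.1075,   0.    , 312.0002],
       [  0.    , 614.1075, 236.1529],
       [  0.    ,   0.    ,   1.    ]]), 'R': array([[-0.9979, -0.0651,  0.0031],
       [-0.0552,  0.8199, -0.5698],
       [ 0.0346, -0.5688, -0.8218]]), 't': array([0.5754, 0.0495, 1.5329])}
top {'intrinsics': array([[453.5322,   0.    , 321.2829],
       [  0.    , 453.5322, 245.9017],
       [  0.    ,   0.    ,   1.    ]]), 'R': array([[ 0.0323, -0.9995,  0.0063],
       [-0.9773, -0.0329, -0.2094],
       [ 0.2095,  0.0006, -0.9778]]), 't': array([-0.0021,  0.5632,  1.1344])}
{'intrinsics': array([[349.0135,   0.    , 320.3307],
       [  0.    , 349.0135, 239.8104],
       [  0.    ,   0.    ,   1.    ]]), 'R': array([[ 0.3613,  0.9325, -0.0015],
       [ 0.8985, -0.3477,  0.2679],
       [ 0.2493, -0.0981, -0.9635]]), 't': array([-0.6253, -0.032 ,  0.3903])}
```

View pics/top0.png

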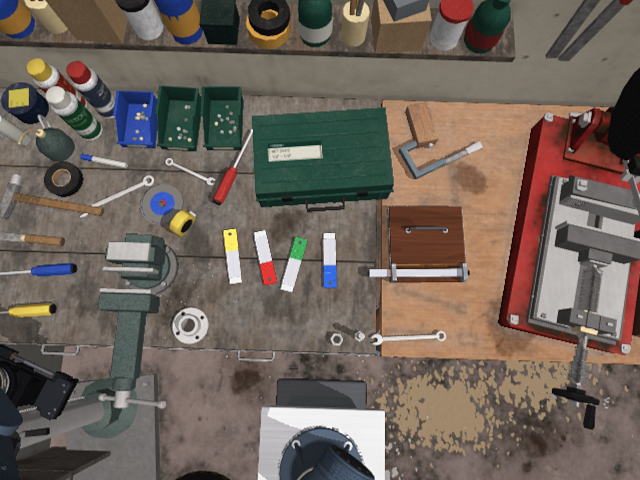

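View pics/scene0.png

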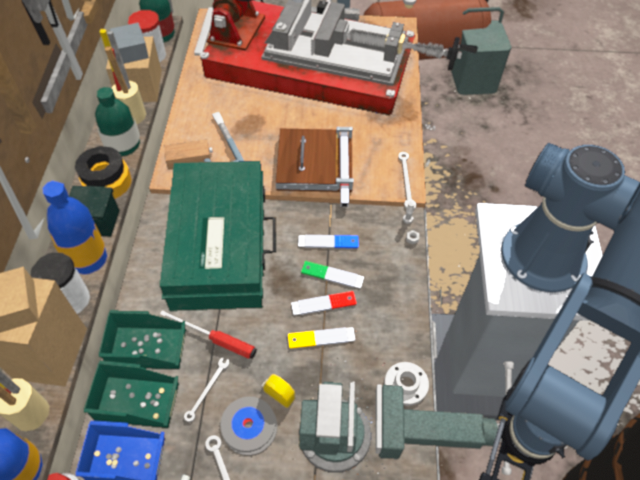

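Top view: case around (427,240), with the keeper lying along row 272 and its tail near (370,272). The scrapers are yellow (232,256), red (265,258), green (294,263) and blue (330,260). The yellow and green tails point away from the robot; red and blue have their sharp ends away. The flange is at (190,325) and the tape at (182,222). The scene view agrees.

```bash
cat > h.py <<'E'
import cv2,numpy as np
from workcell import status,cams,manip
from scipy.spatial.transform import Rotation as Ro
np.set_printoptions(precision=4,suppress=True)
def ray(c,uv,z):
    K,R,t=c["intrinsics"],np.array(c["R"]),np.array(c["t"])
    o=-R.T@t; d=(np.c_[np.atleast_2d(uv),np.ones(len(np.atleast_2d(uv)))]@np.linalg.inv(K).T)@R
    return o+d*((z-o[2])/d[:,2])[:,None]
def proj(c,X):
    p=(np.atleast_2d(X)@np.array(c["R"]).T+c["t"])@np.array(c["intrinsics"]).T
    return p[:,:2]/p[:,2:]
def shot(n,name=None):
    c=cams.get_calibration(n);im=np.ascontiguousarray(cams.camera(n)[...,::-1])
    if name:cv2.imwrite(f"pics/{name}.png",im)
    return im,c
def go(x,y,z,yawdeg):
    """tool deltas (units of 20mm, 6deg) from the measured pose to a down pose with tool-x at world yaw"""
    s=status.observe();R=Ro.from_quat(s["orientation"])
    T=Ro.from_euler("z",yawdeg,degrees=True)*Ro.from_euler("x",180,degrees=True)
    d=np.array([x,y,z])-s["eef_pos"]
    q=(R.inv()*T).as_rotvec(degrees=True)
    print("t %.1f pos"%s["time"],s["eef_pos"],"turn u",q/6,"shift u now",R.inv().apply(d)/.02,"shift u after turn",T.inv().apply(d)/.02)
E
python3 - <<'E'
from h import *
im=cv2.imread("pics/top0.png");c=cams.get_calibration("top")
hsv=cv2.cvtColor(im,cv2.COLOR_BGR2HSV)
roi=np.zeros(im.shape[:2],np.uint8);roi[222:296,215:345]=255
for n,lo,hi in(("yellow",20,35),("red",0,8),("green",45,85),("blue",100,125)):
    m=cv2.inRange(hsv,(lo,120,70),(hi,255,255))&roi
    n_,l,st,ce=cv2.connectedComponentsWithStats(m);i=1+np.argmax(st[1:,4]);print(n,st[i],ce[i],ray(c,ce[i],.009)[0])
w=cv2.inRange(hsv,(0,0,185),(180,60,255))&roi
n_,l,st,ce=cv2.connectedComponentsWithStats(w)
for i in range(1,n_):
    if st[i,4]>40:
        r=cv2.minAreaRect(np.argwhere(l==i)[:,::-1].astype(np.float32));print("white",st[i],ray(c,ce[i],.008)[0],r)
b=cv2.resize(im[185:300,360:480],None,fx=6,fy=5,interpolation=cv2.INTER_CUBIC);cv2.imwrite("pics/c1.png",b)
E
```

```text
yellow [223 229  16  22 281] [230.2349 239.6085] [0.5831 0.2675 0.009 ]
red [259 261  18  25 291] [267.8007 272.7595] [0.4946 0.159  0.009 ]
green [290 237  17  23 254] [297.9449 248.1969] [0.5653 0.0803 0.009 ]
blue [323 265  14  23 302] [329.3874 275.9603] [ 0.4914 -0.0081  0.009 ]
white [254 230  18  33 377] [0.5675 0.178  0.008 ] ((262.3926696777344, 246.1658477783203), (31.35952377319336, 12.013002395629883), 77.90524291992188)
white [323 233  13  32 377] [ 0.5669 -0.0059  0.008 ] ((329.0, 248.5), (31.0, 12.0), 90.0)
white [226 250  16  34 400] [0.5092 0.2532 0.008 ] ((233.5609588623047, 266.54876708984375), (32.79816818237305, 12.25790023803711), 83.6598129272461)
white [281 258  20  34 399] [0.4923 0.0974 0.008 ] ((290.4527893066406, 274.41510009765625), (12.087729454040527, 33.24125671386719), 15.945394515991211)
```

View pics/c1.png

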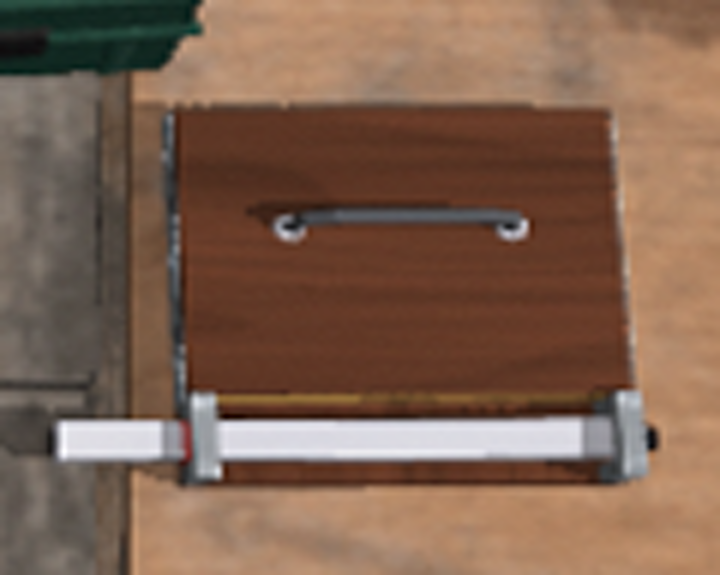

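Crop: block top runs from (175,107) to (612,107) at the back, with the front edge near row 396. The cheeks are at (205,430) and (628,430). The tail end is at (58,440), and the red ring sits just at the left cheek.

```bash
python3 - <<'E'
from h import *
c=cams.get_calibration("top")
f=lambda pts,z:ray(c,[[360+(u-.5)/6,185+(v-.5)/5] for u,v in pts],z)
print("block top BL BR FL FR\n",f([(176,107),(611,107),(192,395),(632,395)],.036))
print("cheek top L/R outer mid\n",f([(193,392),(216,392),(220,478),(645,475),(642,392)],.046))
print("tube top tail, ring\n",f([(57,440),(184,440),(585,438)],.032))
print("nose",f([(658,438)],.022))
E
python3 -m handwheel '[[[0,0,0],[0,0,-1],1],[[0,0,0],[0,0,-1],1],[[0,0,0],[0,0,-1],1],[[0,0,0],[0,0,-1],1],[[0,0,0],[0,0,-1],1],[[0,0,0],[0,0,-1],1],[[0,0,0],[0,0,-1],1],[[0,0,0],[0,0,-1],1]]' 40
python3 -c "from h import *;go(.5,-.1,.35,90);go(.5,-.1,.35,-90)"
```

```text
block top BL BR FL FR
 [[ 0.6852 -0.166   0.036 ]
 [ 0.6921 -0.3649  0.036 ]
 [ 0.5254 -0.1733  0.036 ]
 [ 0.5319 -0.3691  0.036 ]]
cheek top L/R outer mid
 [[ 0.5252 -0.1721  0.046 ]
 [ 0.5255 -0.1823  0.046 ]
 [ 0.4798 -0.1839  0.046 ]
 [ 0.4876 -0.3701  0.046 ]
 [ 0.5318 -0.3703  0.046 ]]
tube top tail, ring
 [[ 0.4998 -0.114   0.032 ]
 [ 0.5016 -0.1703  0.032 ]
 [ 0.5087 -0.3487  0.032 ]]
nose [[ 0.5114 -0.3845  0.022 ]]
time: 1.1
eef_pos: [0.2257, 0.5824, 0.3826]
orientation: [0.184, 0.983, -0.001, -0.0]
wrist_force: [1.0, 0.2, -0.3]
finger_gap: 1.004
grasp_force: 0.0
t 1.1 pos [0.2257 0.5824 0.3826] turn u [-0.0125  0.006  11.4685] shift u now [-25.1222 -26.8532   1.6588] shift u after turn [-34.12    13.7166   1.6277]
t 1.1 pos [0.2257 0.5824 0.3826] turn u [ -0.0067  -0.0138 -18.5315] shift u now [-25.1222 -26.8532   1.6588] shift u after turn [ 34.12   -13.7166   1.6277]
```

```bash

python3 -m handwheel '[[[0,0,0],[-0.93,-1,0],1],[[0,0,0],[-0.93,-1,0],1],[[0,0,0],[-0.93,-1,0],1],[[0,0,0],[-0.93,-1,0],1],[[0,0,0],[-0.93,-1,0],1],[[0,0,0],[-0.93,-1,0],1],[[0,0,0],[-0.93,-1,0],1],[[0,0,0],[-0.93,-1,0],1],[[0,0,0],[-0.93,-1,0],1],[[0,0,0],[-0.93,-1,0],1],[[0,0,0],[-0.93,-1,0],1],[[0,0,0],[-0.93,-1,0],1]]' >/dev/null
python3 -m handwheel '[[[0,0,0],[-0.93,-1,0],1],[[0,0,0],[-0.93,-1,0],1],[[0,0,0],[-0.93,-1,0],1],[[0,0,0],[-0.93,-1,0],1],[[0,0,0],[-0.93,-1,0],1],[[0,0,0],[-0.93,-1,0],1],[[0,0,0],[-0.93,-1,0],1],[[0,0,0],[-0.93,-1,0],1],[[0,0,0],[-0.93,-1,0],1],[[0,0,0],[-0.93,-1,0],1],[[0,0,0],[-0.93,-1,0],1],[[0,0,0],[-0.93,-1,0],1]]' >/dev/null
python3 -m handwheel '[[[0,0,1],[-0.2,-0.2,0],1],[[0,0,1],[0,0,0],1],[[0,0,1],[0,0,0],1],[[0,0,1],[0,0,0],1],[[0,0,1],[0,0,0],1],[[0,0,1],[0,0,0],1],[[0,0,1],[0,0,0],1],[[0,0,1],[0,0,0],1],[[0,0,1],[0,0,0],1],[[0,0,1],[0,0,0],1],[[0,0,1],[0,0,0],1],[[0,0,0.1],[0,0,0],1]]'
python3 - <<'E'
from h import *
im,c=shot("wrist","w1")
print(-np.array(c["R"]).T@c["t"])
go(.5,-.14,.1,92)
E
```

```text
time: 5.6
eef_pos: [0.4706, -0.0313, 0.3822]
orientation: [0.693, 0.721, -0.0, -0.0]
wrist_force: [0.5, 0.5, -0.2]
finger_gap: 1.004
grasp_force: 0.0
[0.468  0.0434 0.5442]
t 5.7 pos [ 0.4706 -0.0312  0.3822] turn u [-0.0078 -0.0025  0.0439] shift u now [-5.4954  1.2653 14.1086] shift u after turn [-5.4858  1.279  14.1111]
```

View pics/w1.png

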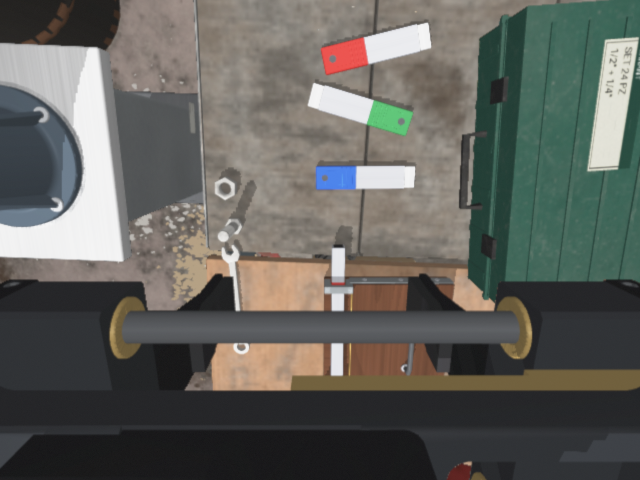

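Wrist view: red (375,48), green (360,110) and blue (365,177) are clear. The tube runs down column 338 with its tail at (338,247) and the ring at (338,284). The left cheek top is around (338,290).

```bash
cat >> h.py <<'E'
HUE=dict(yellow=(20,35),red=(0,8),green=(45,85),blue=(100,125))
def scrapers(im,c,names="red green blue yellow",x0=.40,x1=.66,y0=-.16,y1=.36,zt=.0085):
    """scraper blobs by minAreaRect: colour tail + bright steel"""
    hsv=cv2.cvtColor(im,cv2.COLOR_BGR2HSV);out={}
    poly=proj(c,[[x0,y0,0],[x0,y1,0],[x1,y1,0],[x1,y0,0]]).astype(int)
    roi=cv2.fillPoly(np.zeros(im.shape[:2],np.uint8),[poly],255)
    w=cv2.inRange(hsv,(0,0,175),(180,60,255))
    for n in names.split():
        lo,hi=HUE[n];m=cv2.inRange(hsv,(lo,120,70),(hi,255,255))&roi
        k,l,st,ce=cv2.connectedComponentsWithStats(m)
        if k<2:continue
        i=1+np.argmax(st[1:,4]);t=(l==i).astype(np.uint8)*255
        if st[i,4]<100:continue
        g=cv2.morphologyEx((w&roi)|t,cv2.MORPH_CLOSE,np.ones((5,5)))
        k2,l2=cv2.connectedComponents(g);lab=l2[int(np.argwhere(t)[0][0]),int(np.argwhere(t)[0][1])]
        P=ray(c,cv2.boxPoints(cv2.minAreaRect(np.argwhere(l2==lab)[:,::-1].astype(np.float32))),zt)[:,:2]
        tc=ray(c,ce[i],zt)[0,:2]
        r=cv2.minAreaRect((P*1000).astype(np.float32));L=sorted(r[1]);ctr=P.mean(0)
        e=[P[1]-P[0],P[2]-P[1]];d=max(e,key=np.linalg.norm);d/=np.linalg.norm(d)
        if d@(ctr-tc)<0:d=-d
        out[n]=(ctr,np.degrees(np.arctan2(d[1],d[0])));print(n,"ctr",ctr,"dir %.1f"%out[n][1],"size",L)
    return out
E
python3 - <<'E'
from h import *
im=cv2.imread("pics/w1.png");c=cams.get_calibration("wrist")
scrapers(im,c,"red green blue")
scrapers(cv2.imread("pics/top0.png"),cams.get_calibration("top"))
hsv=cv2.cvtColor(im,cv2.COLOR_BGR2HSV)
w=cv2.inRange(hsv,(0,0,190),(180,50,255));w[:,:300]=0;w[:,370:]=0
for v in(252,262,272,300,350,368):
    u=np.flatnonzero(w[v]);print(v,u.min(),u.max(),ray(c,[[u.min()-.5,v],[u.max()+.5,v]],.032)[:,:2].ravel() if len(u) else 0)
v=np.flatnonzero(w[225:290,338])+225;print(v,ray(c,[[338,v.min()-.5]],.032))
print(im[276:300,338].tolist(),ray(c,[[338,282],[338,286]],.032))
E
```

```text
red ctr [0.5393 0.1723] dir 14.9 size [35.873531341552734, 154.8814239501953]
green ctr [0.5221 0.0927] dir 166.8 size [34.66872024536133, 150.5460968017578]
blue ctr [ 0.5372 -0.0041] dir 2.3 size [33.00069808959961, 149.9180450439453]
red ctr [0.5376 0.1708] dir 15.0 size [37.07576370239258, 151.70985412597656]
green ctr [0.5217 0.0909] dir 166.6 size [34.73495101928711, 151.03590393066406]
blue ctr [ 0.5363 -0.0071] dir 1.5 size [35.95201110839844, 149.8669891357422]
yellow ctr [0.5387 0.2594] dir -169.8 size [37.352054595947266, 152.6693878173828]
252 332 344 [ 0.4911 -0.1177  0.511  -0.1169]
262 332 344 [ 0.4919 -0.134   0.512  -0.1331]
272 332 343 [ 0.4926 -0.1505  0.5114 -0.1497]
300 332 343 [ 0.4949 -0.1981  0.5141 -0.1974]
350 332 342 [ 0.4993 -0.2891  0.5177 -0.2883]
368 331 342 [ 0.4993 -0.3238  0.5197 -0.323 ]
[248 249 250 251 252 253 254 255 256 257 258 259 260 261 262 263 264 265
 266 267 268 269 270 271 272 273 274 275 276] [[ 0.5007 -0.1101  0.032 ]]
[[205, 199, 197], [179, 173, 172], [176, 171, 170], [176, 170, 169], [176, 170, 169], [171, 166, 169], [125, 122, 171], [71, 73, 172], [60, 62, 156], [82, 83, 116], [109, 108, 108], [157, 154, 150], [177, 174, 169], [181, 178, 174], [183, 180, 175], [184, 181, 176], [187, 184, 178], [205, 200, 196], [225, 221, 219], [232, 227, 226], [232, 228, 227], [232, 228, 227], [232, 228, 227], [232, 227, 227]] [[ 0.5037 -0.1668  0.032 ]
 [ 0.5041 -0.1736  0.032 ]]
```

```bash

python3 -m handwheel '[[[0,0,0.1],[-0.6,0.15,1],1],[[0,0,0],[-0.6,0.15,1],1],[[0,0,0],[-0.6,0.15,1],1],[[0,0,0],[-0.6,0.15,1],1],[[0,0,0],[-0.6,0.15,1],1],[[0,0,0],[-0.6,0.15,1],1],[[0,0,0],[-0.6,0.15,1],1],[[0,0,0],[-0.6,0.15,1],1],[[0,0,0],[-0.65,0.16,1],0.2],[[0,0,0],[0,0,1],0.2],[[0,0,0],[0,0,1],0.2],[[0,0,0],[0,0,1],0.2]]' 40 >/dev/null
python3 -m handwheel '[[[0,0,0],[0,0,1],0.2],[[0,0,0],[0,0,1],0.2],[[0,0,0],[0,0,0],0.2]]'; python3 -c "from h import *;go(.502,-.14,.013,92.3)"
```

```text
time: 7.52
eef_pos: [0.5003, -0.139, 0.1013]
orientation: [0.697, 0.717, -0.001, -0.002]
wrist_force: [0.2, 0.5, 0.3]
finger_gap: 0.6
grasp_force: 0.0
t 7.5 pos [ 0.5003 -0.139   0.1013] turn u [-0.0304 -0.0174 -0.1047] shift u now [-0.0607  0.1     4.4129] shift u after turn [-0.0537  0.0853  4.4133]
```

```bash

python3 -m handwheel '[[[0,0,-0.1],[0,0.09,1],0.2],[[0,0,0],[0,0,1],0.2],[[0,0,0],[0,0,1],0.2],[[0,0,0],[0,0,1],0.2],[[0,0,0],[0,0,0.4],0.2],[[0,0,0],[0,0,0],0.2],[[0,0,0],[0,0,0],-1],[[0,0,0],[0,0,0],-1],[[0,0,0],[0,0,0],-1],[[0,0,0],[0,0,0],-1],[[0,0,0],[0,0,0],-1]]' 50
```

```text
time: 8.9
eef_pos: [0.503, -0.1394, 0.0148]
orientation: [0.693, 0.721, -0.0, -0.0]
wrist_force: [-0.7, -0.1, 2.8]
finger_gap: 0.223
grasp_force: 50.0
```

```bash

python3 -m handwheel '[[[0,0,0],[0.5,0,0],-1],[[0,0,0],[1,0,0],-1],[[0,0,0],[1,0,0],-1],[[0,0,0],[1,0,0],-1],[[0,0,0],[1,0,0],-1],[[0,0,0],[1,0,0],-1],[[0,0,0],[1,0,0],-1],[[0,0,0],[1,0,0],-1],[[0,0,0],[0,0,0],-1]]' 
python3 -m handwheel '[[[0,0,0],[1,0,0],-1],[[0,0,0],[1,0,0],-1],[[0,0,0],[1,0,0],-1],[[0,0,0],[1,0,0],-1],[[0,0,0],[0.5,0,0],-1],[[0,0,0],[0,0,0],-1],[[0,0,0],[0,0,0],-1]]'
python3 - <<'E'
from h import *
im,c=shot("top","t2");cv2.imwrite("pics/t2c.png",cv2.resize(im[200:320,240:480],None,fx=3,fy=3))
go(.415,.21,.06,90)
E
```

```text
time: 10.02
eef_pos: [0.4957, 0.0131, 0.0143]
orientation: [0.692, 0.722, -0.001, -0.001]
wrist_force: [0.1, 1.0, 0.6]
finger_gap: 0.223
grasp_force: 50.0
time: 10.9
eef_pos: [0.4938, 0.0999, 0.0145]
orientation: [0.693, 0.72, -0.0, -0.0]
wrist_force: [0.2, 0.4, -1.9]
finger_gap: 0.222
grasp_force: 50.0
t 10.9 pos [0.4939 0.0998 0.0145] turn u [-0.0007  0.0006  0.3615] shift u now [ 5.6551 -3.733  -2.2756] shift u after turn [ 5.5099 -3.9442 -2.2755]
```

View pics/t2c.png

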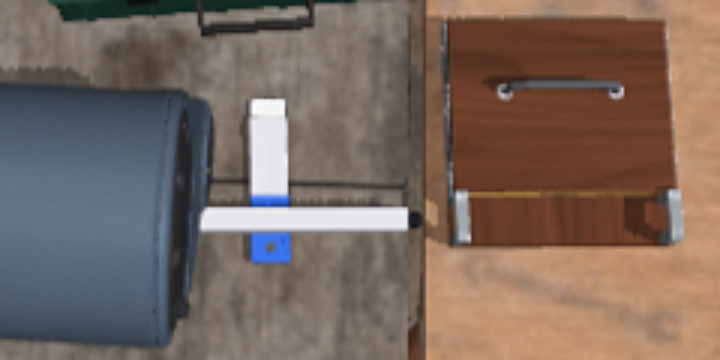

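Crop: the tube is fully out, nose at (418,219), well left of the left cheek at (455,218). I'll park it nearer the robot.

```bash

python3 -m handwheel '[[[0,0,0],[0,0,-1],-1],[[0,0,0],[0,0,-1],-1],[[0,0,0.36],[0,0,-0.3],-1],[[0,0,0],[0.9,-0.65,0],-1],[[0,0,0],[0.9,-0.65,0],-1],[[0,0,0],[0.9,-0.65,0],-1],[[0,0,0],[0.9,-0.65,0],-1],[[0,0,0],[0.9,-0.65,0],-1],[[0,0,0],[0.9,-0.65,0],-1],[[0,0,0],[0,0,0],-1]]' 
python3 -m handwheel '[[[0,0,0],[0,0,1],-1],[[0,0,0],[0,0,1],-1],[[0,0,0],[0,0,0.7],-1],[[0,0,0],[0,0,0],-1],[[0,0,0],[0,0,0.18],-1],[[0,0,0],[0,0,0],-1]]'
```

```text
time: 12.2
eef_pos: [0.4128, 0.2093, 0.0601]
orientation: [0.706, 0.709, -0.001, -0.001]
wrist_force: [-0.7, -0.8, -2.5]
finger_gap: 0.221
grasp_force: 50.0
time: 12.95
eef_pos: [0.4159, 0.2083, 0.0032]
orientation: [0.707, 0.708, 0.0, 0.0]
wrist_force: [0.1, -0.2, -1.2]
finger_gap: 0.225
grasp_force: 50.0
```

```bash

python3 -m handwheel '[[[0,0,0],[0,0,0],0.4],[[0,0,0],[0,0,0],0.4],[[0,0,0],[0,0,0],0.4],[[0,0,0],[0,0,-1],0.4],[[0,0,0],[0,0,-1],0.4],[[0,0,0],[0,0,-1],0.4],[[0,0,0],[0,0,-1],0.4],[[0,0,0],[0,0,-1],0.4],[[0,0,0],[0,0,-1],0.4],[[0,0,0],[0,0,-1],0.4],[[0,0,0],[0,0,-1],0.4],[[0,0,0],[-1,0,-1],0.4]]' 40
python3 -m handwheel '[[[0,0,0],[-1,0.5,-1],0.4],[[0,0,0],[-1,0.5,-1],0.4],[[0,0,0],[-1,0.5,-1],0.4],[[0,0,0],[-1,0.5,0],0.4],[[0,0,0],[-1,0.5,0],0.4],[[0,0,0],[-1,0.5,0],0.4],[[0,0,0],[-1,0.5,0],0.4],[[0,0,0],[-1,0.5,0],0.4],[[0,0,0],[-1,0,0],0.4],[[0,0,0],[-0.7,0,0],0.4]]' >/dev/null
python3 -m handwheel '[[[0,0,1],[0,0,0],0.4],[[0,0,1],[0,0,0],0.4],[[0,0,1],[0,0,0],0.4],[[0,0,1],[0,0,0],0.4],[[0,0,1],[0,0,0],0.4],[[0,0,1],[0,0,0],0.4],[[0,0,1],[0,0,0],0.4],[[0,0,1],[0,0,0],0.4],[[0,0,1],[0,0,0],0.4],[[0,0,1],[0,0,0],0.4],[[0,0,1],[0,0,0],0.4],[[0,0,1],[0,0,0],0.4]]' >/dev/null
python3 -m handwheel '[[[0,0,1],[0,0,0],0.4],[[0,0,1],[0,0,0],0.4],[[0,0,0.6],[0,0,0],0.4],[[0,0,0],[0,0,0],0.4]]'
python3 - <<'E'
from h import *
im,c=shot("wrist","w2")
scrapers(im,c,"red green blue")
go(.497,-.006,.1,2)
E
```

```text
time: 14.45
eef_pos: [0.4155, 0.1887, 0.1837]
orientation: [0.706, 0.708, 0.0, 0.0]
wrist_force: [-0.2, -0.8, -0.5]
finger_gap: 0.7
grasp_force: 0.0
time: 17.7
eef_pos: [0.4955, -0.0055, 0.2429]
orientation: [1.0, 0.022, -0.0, -0.0]
wrist_force: [0.5, -0.7, -0.2]
finger_gap: 0.702
grasp_force: 0.0
red ctr [0.5389 0.1715] dir 15.9 size [38.13462829589844, 154.08889770507812]
green ctr [0.5229 0.0925] dir 165.7 size [37.5039176940918, 151.99354553222656]
blue ctr [ 0.5371 -0.0046] dir 3.3 size [36.477699279785156, 150.5369110107422]
t 17.8 pos [ 0.4956 -0.0055  0.2429] turn u [-0.0018  0.0024  0.0866] shift u now [0.0714 0.0305 7.1471] shift u after turn [0.0699 0.0286 7.1471]
```

View pics/w2.png

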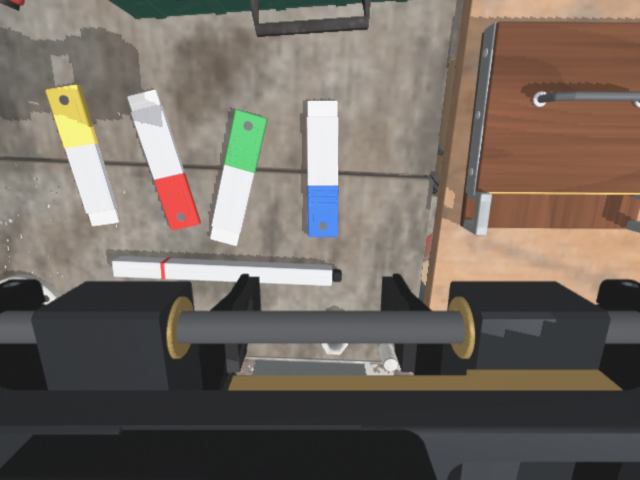

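Wrist view 2: all four scrapers are clear: yellow (82,155), red (163,160), green (240,178) and blue (322,168). The parked tube is at (225,270) with its ring at (166,268). The case front edge lies along row 192, with its left cheek at (482,213).

```bash

python3 -m handwheel '[[[0,0,0],[0.17,0.03,1],0.4],[[0,0,0],[0,0,1],0.4],[[0,0,0],[0,0,1],0.4],[[0,0,0],[0,0,1],0.4],[[0,0,0],[0,0,1],0.4],[[0,0,0],[0,0,1],0.4],[[0,0,0],[0,0,1],0.4],[[0,0,0],[0,0,1],0.4],[[0,0,0],[0,0,1],0.4],[[0,0,0],[0,0,1],0.4],[[0,0,0],[0,0,1],0.4],[[0,0,0],[0,0,0.5],0.4]]' 50
python3 -m handwheel '[[[0,0,0],[0,0,0],0.4],[[0,0,0],[0,0,0.45],0.4],[[0,0,0],[0,0,0],0.2],[[0,0,0],[0,0,0],-1],[[0,0,0],[0,0,0],-1],[[0,0,0],[0,0,0],-1],[[0,0,0],[0,0,0],-1]]' 50
python3 - <<'E'
from h import *
# case from the clear top view: block-top brown region at z=.036, and cheeks at .046
im=cv2.imread("pics/t2.png");c=cams.get_calibration("top")
hsv=cv2.cvtColor(im,cv2.COLOR_BGR2HSV)
m=cv2.inRange(hsv,(0,90,40),(14,255,150));m[:, :385]=0;m[:,475:]=0;m[:200]=0;m[290:]=0
# subpixel-ish: upscaled edges
g=cv2.cvtColor(im,cv2.COLOR_BGR2GRAY)
# front edge: the yellow line row per column; sides: brown extent per row
fr=[]
for u in range(398,458,4):
    b=hsv[258:272,u];i=np.argmax(b[:,0].astype(int)*(b[:,1]>60));fr.append((u,258+i,b[i].tolist()))
print(fr)
L=[];Rr=[]
for v in range(212,260,6):
    u=np.flatnonzero(m[v]);L.append((u.min()-.5,v));Rr.append((u.max()+.5,v))
print("L",ray(c,L,.036)[:,:2].tolist());print("R",ray(c,Rr,.036)[:,:2].tolist())
E
```

```text
time: 19.25
eef_pos: [0.499, -0.006, 0.0121]
orientation: [1.0, 0.022, -0.001, -0.0]
wrist_force: [0.2, -0.6, 0.8]
finger_gap: 0.7
grasp_force: 0.0
time: 20.12
eef_pos: [0.4995, -0.0062, 0.0042]
orientation: [1.0, 0.021, 0.0, 0.0]
wrist_force: [0.5, -0.5, 1.7]
finger_gap: 0.384
grasp_force: 50.0
[(398, np.int64(264), [18, 153, 150]), (402, np.int64(264), [18, 155, 150]), (406, np.int64(264), [18, 155, 146]), (410, np.int64(264), [18, 154, 157]), (414, np.int64(264), [18, 158, 152]), (418, np.int64(264), [19, 154, 152]), (422, np.int64(264), [16, 151, 127]), (426, np.int64(264), [16, 156, 116]), (430, np.int64(264), [16, 156, 121]), (434, np.int64(264), [16, 154, 142]), (438, np.int64(264), [16, 153, 140]), (442, np.int64(264), [16, 154, 116]), (446, np.int64(264), [15, 153, 127]), (450, np.int64(264), [16, 153, 120]), (454, np.int64(264), [16, 154, 119])]
L [[0.6685652875597349, -0.1530443986644748], [0.6515687909424155, -0.1530974806584416], [0.6346696796226152, -0.15315025850703706], [0.6178671190044819, -0.15320273481679902], [0.6011602840016905, -0.15325491216456605], [0.5845483589023859, -0.15330679309789905], [0.568030537236422, -0.15335838013549624], [0.5516060216448496, -0.15340967576760026]]
R [[0.6757712860828591, -0.36373412821065054], [0.6587350346834678, -0.3631812603620732], [0.6418891661766577, -0.365355176737361], [0.6250470119907215, -0.36480082715260803], [0.6083925677038589, -0.36695778046329247], [0.5917412122140118, -0.36640201840513503], [0.5752749480101866, -0.3685422524137252], [0.5588111670198993, -0.36798514508768365]]
```

```bash

python3 -m handwheel '[[[0,0,0],[0,0,-1],-1],[[0,0,0],[0,0,-1],-1],[[0,0,0],[0,0,-1],-1],[[0,0,0],[0,1,-0.3],-1],[[0,0,0],[-0.5,1,0],-1],[[0,0,0],[-0.5,1,0],-1],[[0,0,0],[-0.5,1,0],-1],[[0,0,0],[-0.5,1,0],-1],[[0,0,0],[-0.5,1,0],-1],[[0,0,0],[-0.5,1,0],-1],[[0,0,0],[-0.5,1,0],-1],[[0,0,0],[-0.5,1,0],-1]]' >/dev/null
python3 -m handwheel '[[[0,0,0],[-0.5,1,0],-1],[[0,0,0],[-0.5,1,0],-1],[[0,0,0],[0,1,0],-1],[[0,0,0],[0,0,0],-1],[[0,0,0],[0,0,0],-1]]'
python3 - <<'E'
from h import *
im,c=shot("wrist","w3")
E
```

```text
time: 22.25
eef_pos: [0.4095, -0.2494, 0.0698]
orientation: [1.0, 0.021, -0.0, -0.001]
wrist_force: [0.5, -0.3, -1.2]
finger_gap: 0.374
grasp_force: 50.0
```

View pics/w3.png

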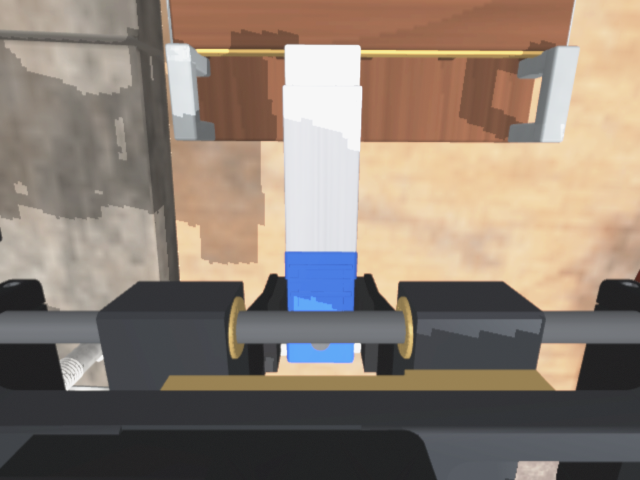

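Wrist view 3: the blue scraper is held straight, tip at (323,46). The case front edge is along row 52, left cheek outer edge (167,45)-(177,140), right cheek outer edge (578,47)-(565,141).

```bash
python3 - <<'E'
from h import *
im=cv2.imread("pics/w3.png");c=cams.get_calibration("wrist")
hsv=cv2.cvtColor(im,cv2.COLOR_BGR2HSV)
y=cv2.inRange(hsv,(18,100,120),(32,255,255));y[:40]=0;y[62:]=0;y[:,:200]=0;y[:,550:]=0
P=np.argwhere(y)[:,::-1].astype(float)
A=np.polyfit(P[:,0],P[:,1],1);print("yellow line",A,P[:,0].min(),P[:,0].max(),len(P))
e=ray(c,[[200,np.polyval(A,200)],[540,np.polyval(A,540)]],.036);print(e,np.degrees(np.arctan2(*(e[0]-e[1])[:2])))
q=ray(c,[[167,45],[177,140],[578.5,47],[565,141]],.046);print("cheeks",q)
grey=cv2.inRange(hsv,(90,0,150),(130,60,255))
for v in(60,80,100,120,135):
    l=np.flatnonzero(hsv[v,150:230,1]<60)+150;r=np.flatnonzero(hsv[v,500:600,1]<60)+500
    print(v,l.min(),l.max(),r.min(),r.max(),ray(c,[[r.max()+.5,v]],.046)[0])
w=cv2.inRange(hsv,(0,0,150),(180,40,255))
for v in(60,100,150,200,240):
    u=np.flatnonzero(w[v,270:380])+270;z=.0698-.0042+.0085;print(v,u.min(),u.max(),ray(c,[[u.min()-.5,v],[u.max()+.5,v]],z)[:,:2].tolist(),ray(c,[[(u.min()+u.max())/2,v]],z)[0])
print("tip",ray(c,[[323,45]],.07))
E
```

```text
yellow line [ 0.0058 50.912 ] 200.0 542.0 1567
[[ 0.5244 -0.1817  0.036 ]
 [ 0.5309 -0.3538  0.036 ]] -2.179383557359465
cheeks [[ 0.5246 -0.1693  0.046 ]
 [ 0.481  -0.1712  0.046 ]
 [ 0.5323 -0.3659  0.046 ]
 [ 0.4892 -0.3696  0.046 ]]
60 150 208 521 577 [ 0.5267 -0.3668  0.046 ]
80 150 196 542 574 [ 0.5178 -0.3675  0.046 ]
100 150 198 538 570 [ 0.5087 -0.3677  0.046 ]
120 150 200 535 566 [ 0.4993 -0.3679  0.046 ]
135 150 214 509 564 [ 0.4921 -0.3686  0.046 ]
60 285 360 [[0.5149113458399661, -0.22849821609683899], [0.5162590805935862, -0.2596251573926245]] [ 0.5156 -0.2441  0.0741]
100 283 361 [[0.49955701753975346, -0.22789928360776227], [0.501003914894857, -0.261188628974253]] [ 0.5003 -0.2445  0.0741]
150 284 359 [[0.4791373353687014, -0.22863076774720162], [0.4805887452896829, -0.26185436818139673]] [ 0.4799 -0.2452  0.0741]
200 285 357 [[0.4571296712199087, -0.2294191373768608], [0.45858591215399025, -0.26257188113720187]] [ 0.4579 -0.246   0.0741]
240 286 356 [[0.4382558539246524, -0.230189171524812], [0.43972448001247255, -0.26346849052038135]] [ 0.439  -0.2468  0.0741]
tip [[ 0.5221 -0.244   0.07  ]]
```

```bash

python3 -m handwheel '[[[0,0,0],[0,0.09,1],-1],[[0,0,0],[0,0,1],-1],[[0,0,0],[0,0,0.5],-1],[[0,0,0],[0,0,0],-1],[[0,0,0],[0,0,0],-1]]' 
python3 -m handwheel '[[[0,0,0],[0.3,0,0.05],-1],[[0,0,0],[0.3,0,0],-1],[[0,0,0],[0.3,0,0],-1],[[0,0,0],[0,0,0],-1]]'
```

```text
time: 22.92
eef_pos: [0.4101, -0.2519, 0.0204]
orientation: [1.0, 0.022, 0.0, 0.0]
wrist_force: [1.3, -0.6, -2.2]
finger_gap: 0.376
grasp_force: 50.0
time: 23.42
eef_pos: [0.4285, -0.2514, 0.0191]
orientation: [1.0, 0.022, 0.0, 0.0]
wrist_force: [0.4, -0.0, -1.6]
finger_gap: 0.375
grasp_force: 50.0
```

```bash

python3 -m handwheel '[[[0,0,0],[0.6,0,0],-1],[[0,0,0],[0.6,0,0],-1],[[0,0,0],[0.6,0,0],-1],[[0,0,0],[0.6,0,0],-1],[[0,0,0],[0.6,0,0],-1],[[0,0,0],[0.6,0,0],-1],[[0,0,0],[0,0,0.05],-1],[[0,0,0],[0,0,0],-1]]' 

```

```text
time: 24.42
eef_pos: [0.4991, -0.2477, 0.0177]
orientation: [1.0, 0.021, -0.001, -0.0]
wrist_force: [-0.4, -0.0, -0.8]
finger_gap: 0.374
grasp_force: 50.0
```

```bash

python3 -m handwheel '[[[0,0,0],[0,0,0],0],[[0,0,0],[0,0,0],0],[[0,0,0],[0,0,-1],0],[[0,0,0],[0,0,-1],0],[[0,0,0],[-1,0,0],-1],[[0,0,0],[-1,0,0],-1],[[0,0,0],[-1,0,0],-1],[[0,0,0],[-0.2,0,0],-1],[[0,0,0],[0,0,1],-1],[[0,0,0],[0,0,1],-1],[[0,0,0],[0,0,0],-1]]' 
python3 -m handwheel '[[[0,0,0],[0.6,0,0],-1],[[0,0,0],[0.6,0,0],-1],[[0,0,0],[0.6,0,0],-1],[[0,0,0],[0.6,0,0],-1],[[0,0,0],[0.6,0,0],-1],[[0,0,0],[0.4,0,0],-1],[[0,0,0],[0,0,0],-1]]' 
python3 -c "from h import *;shot('wrist','w4')"
```

```text
time: 25.8
eef_pos: [0.4357, -0.2506, 0.017]
orientation: [1.0, 0.021, -0.001, -0.001]
wrist_force: [0.1, -0.1, -0.3]
finger_gap: 0.006
grasp_force: 0.0
time: 26.68
eef_pos: [0.505, -0.2482, 0.018]
orientation: [1.0, 0.022, 0.001, 0.001]
wrist_force: [-0.2, 1.2, 0.3]
finger_gap: 0.008
grasp_force: 0.0
```

View pics/w4.png

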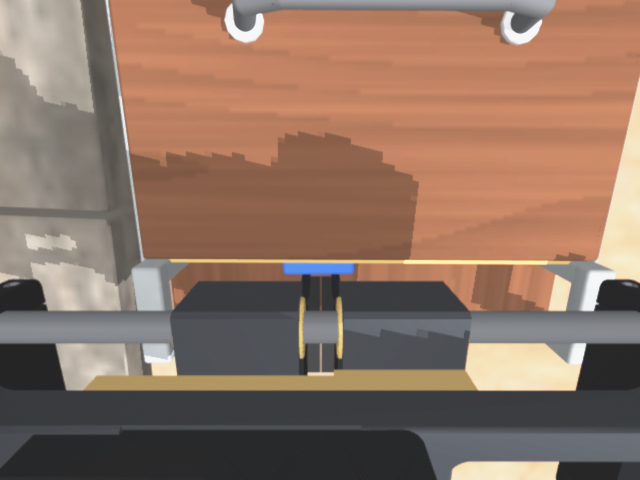

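The blue tail shows at (320,268), just in front of the slot and being pushed well. I'll push the last part gently.

```bash

python3 -m handwheel '[[[0,0,0],[0.2,0,0],-1],[[0,0,0],[0.15,0,0],-1],[[0,0,0],[0,0,0],-1]]' 
python3 -m handwheel '[[[0,0,0],[0.1,0,0],-1],[[0,0,0],[0,0,0],-1]]'
python3 -m handwheel '[[[0,0,0],[0.1,0,0],-1],[[0,0,0],[0,0,0],-1]]'
```

```text
time: 27.1
eef_pos: [0.5109, -0.2477, 0.0179]
orientation: [1.0, 0.021, 0.0, 0.0]
wrist_force: [-0.2, 0.3, -0.2]
finger_gap: 0.005
grasp_force: 0.1
time: 27.35
eef_pos: [0.5127, -0.2475, 0.0179]
orientation: [1.0, 0.021, -0.0, -0.0]
wrist_force: [-0.5, 0.2, 0.4]
finger_gap: 0.006
grasp_force: 0.4
time: 27.6
eef_pos: [0.513, -0.247, 0.0178]
orientation: [1.0, 0.022, -0.002, -0.001]
wrist_force: [-4.0, -2.0, 1.7]
finger_gap: 0.001
grasp_force: 2.5
```

```bash

python3 -m handwheel '[[[0,0,0],[-0.6,0,0],-1],[[0,0,0],[0,0,-1],-1],[[0,0,0],[0,0,-1],-1],[[0,0,0],[0,0,-1],-1],[[0,0,0],[0,0,-1],0.4],[[0,0,0],[0,-1,-1],0.4],[[0,0,0],[0,-1,-1],0.4],[[0,0,0],[0,-1,-1],0.4],[[0,0,0],[0,-1,-1],0.4],[[0,0,0],[0,-1,-1],0.4],[[0,0,0],[0,-1,-1],0.4],[[0,0,0],[0,-1,-1],0.4]]' >/dev/null
python3 -m handwheel '[[[0,0,0],[0,-1,0],0.4],[[0,0,0],[0,-1,0],0.4],[[0,0,0],[0,-1,0],0.4],[[0,0,0],[0,-1,0],0.4],[[0,0,0],[0,-1,0],0.4],[[0,0,0],[0,-1,0],0.4],[[0,0,0],[0,-1,0],0.4],[[0,0,0],[0,-1,0],0.4],[[0,0,-1],[0,-1,0],0.4],[[0,0,-1],[0,-1,0],0.4],[[0,0,0],[0,-1,0],0.4],[[0,0,0],[0,-1,0],0.4]]' 
python3 - <<'E'
from h import *
im,c=shot("wrist","w5")
o=scrapers(im,c,"red green yellow")
p,a=o["red"];d=np.array([np.cos(np.radians(a)),np.sin(np.radians(a))])
go(*(p-.038*d),.004,a)
im,c=shot("top");scrapers(im,c)
E
```

```text
time: 30.6
eef_pos: [0.4749, 0.1314, 0.2366]
orientation: [0.992, 0.126, -0.001, -0.0]
wrist_force: [0.1, -0.5, 0.4]
finger_gap: 0.702
grasp_force: 0.0
red ctr [0.5389 0.1746] dir 15.1 size [38.78216552734375, 149.16146850585938]
green ctr [0.5219 0.0941] dir 166.5 size [36.96882629394531, 150.298828125]
yellow ctr [0.537  0.2628] dir -169.4 size [39.18415832519531, 157.72677612304688]
t 30.6 pos [0.4739 0.1333 0.2366] turn u [-0.0251  0.0266 -0.0891] shift u now [ 1.7992 -1.1368 11.6299] shift u after turn [ 1.7774 -1.1507 11.6319]
```

```bash

python3 -m handwheel '[[[0,0,-0.08],[0.9,-0.5,1],0.4],[[0,0,0],[0.88,-0.55,1],0.4],[[0,0,0],[0,0,1],0.4],[[0,0,0],[0,0,1],0.4],[[0,0,0],[0,0,1],0.4],[[0,0,0],[0,0,1],0.4],[[0,0,0],[0,0,1],0.4],[[0,0,0],[0,0,1],0.4],[[0,0,0],[0,0,1],0.4],[[0,0,0],[0,0,0],0.4]]' 
python3 - <<'E'
from h import *
go(.5021,.163,.004,15.2)
E
```

```text
time: 31.95
eef_pos: [0.5037, 0.159, 0.0561]
orientation: [0.992, 0.13, -0.002, 0.0]
wrist_force: [-0.1, -0.1, -0.6]
finger_gap: 0.7
grasp_force: 0.0
t 31.9 pos [0.5037 0.159  0.0561] turn u [-0.005   0.0415 -0.0486] shift u now [-0.0164 -0.2146  2.6075] shift u after turn [-0.0266 -0.216   2.6073]
```

```bash

python3 -m handwheel '[[[0,0,0],[0,-0.15,1],0.4],[[0,0,0],[0,0,1],0.4],[[0,0,0],[0,0,0.2],0.4],[[0,0,0],[0,0,0.4],0.4],[[0,0,0],[0,0,0],0],[[0,0,0],[0,0,0],-1],[[0,0,0],[0,0,0],-1],[[0,0,0],[0,0,0],-1],[[0,0,0],[0,0,0],-1]]' 50
python3 - <<'E'
from h import *
# slot 2 pre-insert, case frame
o=np.array([.528,-.2685]);a=np.radians(2.2);X=np.array([np.cos(a),np.sin(a)]);Y=np.array([-X[1],X[0]])
go(*(o-.120*X-.023*Y),.070,2.2)
E
```

```text
time: 33.08
eef_pos: [0.5046, 0.1625, 0.0063]
orientation: [0.992, 0.13, 0.0, 0.0]
wrist_force: [0.3, 0.4, 2.4]
finger_gap: 0.361
grasp_force: 50.0
t 33.1 pos [0.5046 0.1625 0.0063] turn u [ 0.0008 -0.0066  2.1223] shift u now [-10.5292  20.9243  -3.1891] shift u after turn [-5.6602 22.7305 -3.1852]
```

```bash

python3 -m handwheel '[[[0,0,0],[0,0,0],0.1],[[0,0,0],[0,0,0.15],0.1],[[0,0,0],[0,0,0],0.1],[[0,0,0],[0,0,0],-1],[[0,0,0],[0,0,0],-1],[[0,0,0],[0,0,0],-1]]' 50
```

```text
time: 33.83
eef_pos: [0.5043, 0.1625, 0.0029]
orientation: [0.992, 0.13, -0.0, 0.0]
wrist_force: [1.0, -0.7, -1.7]
finger_gap: 0.377
grasp_force: 50.0
```

```bash

python3 -m handwheel '[[[0,0,0],[0,0,-1],-1],[[0,0,0],[0,0,-1],-1],[[0,0,0],[0,0,-1],-1],[[0,0,1],[0,0,-0.3],-1],[[0,0,1],[0,0,0],-1],[[0,0,0.12],[0,1,0],-1],[[0,0,0],[0,1,0],-1],[[0,0,0],[0,1,0],-1],[[0,0,0],[0,1,0],-1],[[0,0,0],[0,1,0],-1],[[0,0,0],[0,1,0],-1],[[0,0,0],[0,1,0],-1]]' >/dev/null
python3 -m handwheel '[[[0,0,0],[-0.4,1,0],-1],[[0,0,0],[-0.4,1,0],-1],[[0,0,0],[-0.4,1,0],-1],[[0,0,0],[-0.4,1,0],-1],[[0,0,0],[-0.4,1,0],-1],[[0,0,0],[-0.4,1,0],-1],[[0,0,0],[-0.4,1,0],-1],[[0,0,0],[-0.4,1,0],-1],[[0,0,0],[-0.4,1,0],-1],[[0,0,0],[-0.4,1,0],-1],[[0,0,0],[-0.4,1,0],-1],[[0,0,0],[-0.4,1,0],-1]]' >/dev/null
python3 -m handwheel '[[[0,0,0],[-0.4,1,0],-1],[[0,0,0],[-0.4,1,0],-1],[[0,0,0],[-0.2,1,0],-1],[[0,0,0],[0,0.7,0],-1],[[0,0,0],[0,0,0],-1],[[0,0,0],[0,0,0],-1]]'
cat >> h.py <<'E'
O=np.array([.528,-.2685]);A=np.radians(2.2);CX=np.array([np.cos(A),np.sin(A)]);CY=np.array([-CX[1],CX[0]])
def held(im,c,z):
    """case edges and the held scraper in one wrist view, all in the case frame by my O,A"""
    hsv=cv2.cvtColor(im,cv2.COLOR_BGR2HSV);f=lambda p:np.c_[(p[:,:2]-O)@CX,(p[:,:2]-O)@CY]*1000
    y=cv2.inRange(hsv,(18,100,120),(32,255,255));y[130:]=0;
    n,l,st,ce=cv2.connectedComponentsWithStats(y)
    big=[i for i in range(1,n) if st[i,4]>60 and st[i,3]<20]
    P=np.argwhere(np.isin(l,big))[:,::-1].astype(float);a=np.polyfit(P[:,0],P[:,1],1)
    ends=[P[:,0].min()-.5,P[:,0].max()+.5];print("front edge ends (cols",ends,") case mm",f(ray(c,[[u,np.polyval(a,u)] for u in ends],.036)).tolist())
    w=cv2.inRange(hsv,(0,0,150),(180,40,255));p=[]
    for v in range(60,245,20):
        r=np.flatnonzero(w[v,275:375])+275
        if len(r)>40:p.append([(r[0]+r[-1])/2,v])
    q=f(ray(c,p,z));k=np.polyfit(q[:,0],q[:,1],1);print("held: y at face %.1f, angle rel. case %.2f deg"%(k[1],np.degrees(np.arctan(k[0]))))
E
python3 - <<'E'
from h import *
im,c=shot("wrist","w6");held(im,c,status.observe()["eef_pos"][2]+.005)
held(cv2.imread("pics/w3.png"),c,.074) if 0 else 0
go(*(O-.120*CX-.023*CY),.018,2.2)
E
```

```text
time: 37.58
eef_pos: [0.406, -0.2947, 0.0688]
orientation: [1.0, 0.019, -0.0, -0.001]
wrist_force: [0.7, -0.5, -3.5]
finger_gap: 0.38
grasp_force: 50.0
front edge ends (cols [np.float64(103.5), np.float64(454.5)] ) case mm [[-0.22411545811775038, 88.35678840836566], [-0.49873809025717214, -87.08413777076768]]
held: y at face -20.2, angle rel. case -0.04 deg
t 37.6 pos [ 0.406  -0.2946  0.0688] turn u [-0.0116  0.008   0.0085] shift u now [0.1481 0.0856 2.5397] shift u after turn [0.1461 0.0824 2.5399]
```

View pics/w6.png

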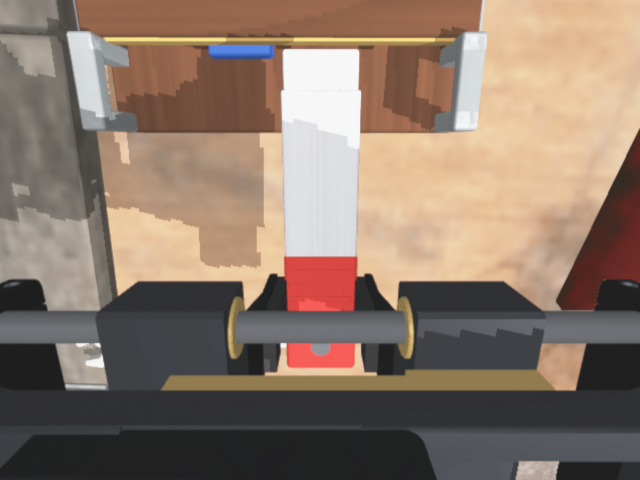

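Wrist view 6: red is held straight, tip at (321,52). Blue's tail sits in slot 3 at (242,50), and the front edge ends fit ±88 mm in my case frame. Red sits at y −20.2, so I shift it 2.4 mm right.

```bash

python3 -m handwheel '[[[0,0,0],[0,0.12,1],-1],[[0,0,0],[0,0,1],-1],[[0,0,0],[0,0,0.55],-1],[[0,0,0],[0,0,0],-1],[[0,0,0],[0.5,0,0],-1],[[0,0,0],[0.5,0,0],-1],[[0,0,0],[0,0,0],-1]]' 
python3 -m handwheel '[[[0,0,0],[0.6,0,0],-1],[[0,0,0],[0.6,0,0],-1],[[0,0,0],[0.6,0,0],-1],[[0,0,0],[0.6,0,0],-1],[[0,0,0],[0.6,0,0],-1],[[0,0,0],[0.6,0,0],-1],[[0,0,0],[0,0,0.05],-1],[[0,0,0],[0,0,0],-1]]' 
```

```text
time: 38.5
eef_pos: [0.428, -0.2979, 0.0186]
orientation: [1.0, 0.02, 0.001, 0.001]
wrist_force: [-0.3, -0.3, -2.4]
finger_gap: 0.386
grasp_force: 50.0
time: 39.5
eef_pos: [0.4977, -0.294, 0.0167]
orientation: [1.0, 0.019, -0.001, -0.0]
wrist_force: [-0.5, 0.0, -2.8]
finger_gap: 0.378
grasp_force: 50.0
```

```bash

python3 -m handwheel '[[[0,0,0],[0,0,0],0],[[0,0,0],[0,0,0],0],[[0,0,0],[0,0,-1],0],[[0,0,0],[0,0,-1],0],[[0,0,0],[-1,0,0],-1],[[0,0,0],[-1,0,0],-1],[[0,0,0],[-1,0,0],-1],[[0,0,0],[-0.2,0,0],-1],[[0,0,0],[0,0,1],-1],[[0,0,0],[0,0,0.95],-1],[[0,0,0],[0,0,0],-1]]' 
python3 -m handwheel '[[[0,0,0],[0.6,0,0],-1],[[0,0,0],[0.6,0,0],-1],[[0,0,0],[0.6,0,0],-1],[[0,0,0],[0.6,0,0],-1],[[0,0,0],[0.6,0,0],-1],[[0,0,0],[0.6,0,0],-1],[[0,0,0],[0.2,0,0],-1],[[0,0,0],[0,0,0],-1]]' 
python3 -m handwheel '[[[0,0,0],[0.1,0,0],-1],[[0,0,0],[0,0,0],-1]]'
```

```text
time: 40.88
eef_pos: [0.4343, -0.2967, 0.0171]
orientation: [1.0, 0.019, -0.001, -0.001]
wrist_force: [0.6, 0.6, 0.6]
finger_gap: 0.004
grasp_force: 0.0
time: 41.88
eef_pos: [0.5113, -0.2942, 0.0179]
orientation: [1.0, 0.019, 0.001, 0.0]
wrist_force: [-0.2, -0.9, 0.4]
finger_gap: 0.007
grasp_force: 0.0
time: 42.12
eef_pos: [0.5121, -0.2939, 0.0178]
orientation: [1.0, 0.019, -0.0, -0.0]
wrist_force: [-0.7, -0.6, 0.8]
finger_gap: 0.007
grasp_force: 0.7
```

```bash

python3 -m handwheel '[[[0,0,0],[0.12,0,0],-1],[[0,0,0],[0,0,0],-1]]'
python3 -m handwheel '[[[0,0,0],[0.1,0,0],-1],[[0,0,0],[0,0,0],-1]]'
python3 -m handwheel '[[[0,0,0],[0.1,0,0],-1],[[0,0,0],[0,0,0],-1]]'
```

```text
time: 42.38
eef_pos: [0.5145, -0.2937, 0.0178]
orientation: [1.0, 0.019, -0.0, -0.0]
wrist_force: [-1.9, 0.2, 0.2]
finger_gap: 0.005
grasp_force: 1.0
time: 42.62
eef_pos: [0.5148, -0.2935, 0.0178]
orientation: [1.0, 0.02, -0.002, -0.001]
wrist_force: [-6.9, -1.4, 2.6]
finger_gap: 0.005
grasp_force: 3.1
time: 42.88
eef_pos: [0.515, -0.2933, 0.0177]
orientation: [1.0, 0.02, -0.004, -0.001]
wrist_force: [-10.4, -1.8, 4.1]
finger_gap: 0.005
grasp_force: 5.2
```

```bash

python3 -m handwheel '[[[0,0,0],[-0.6,0,0],-1],[[0,0,0],[0,0,-1],-1],[[0,0,0],[0,0,-1],-1],[[0,0,0],[0,0,-1],-1],[[0,0,0],[0,0,-1],0.4],[[0,0,0],[0,-1,-1],0.4],[[0,0,0],[0,-1,-1],0.4],[[0,0,0],[0,-1,-1],0.4],[[0,0,0],[0,-1,-1],0.4],[[0,0,0],[0,-1,-1],0.4],[[0,0,0],[0.4,-1,-1],0.4],[[0,0,0],[0.4,-1,-1],0.4]]' >/dev/null
python3 -m handwheel '[[[0,0,0],[0.4,-1,0],0.4],[[0,0,0],[0.4,-1,0],0.4],[[0,0,0],[0.4,-1,0],0.4],[[0,0,0],[0.4,-1,0],0.4],[[0,0,0],[0,-1,0],0.4],[[0,0,0],[0,-1,0],0.4],[[0,0,0],[0,-1,0],0.4],[[0,0,0],[0,-1,0],0.4],[[0,0,-1],[0,-1,0],0.4],[[0,0,-1],[0,-1,0],0.4],[[0,0,-1],[0,-1,0],0.4],[[0,0,-1],[0,-1,0],0.4]]' >/dev/null
python3 -m handwheel '[[[0,0,-1],[0,0,0],0.4],[[0,0,-1],[0,0,0],0.4],[[0,0,-1],[0,0,0],0.4],[[0,0,-1],[0,0,0],0.4],[[0,0,-1],[0,0,0],0.4],[[0,0,-1],[0,0,0],0.4],[[0,0,-1],[0,0,0],0.4],[[0,0,-1],[0,0,0],0.4],[[0,0,-1],[0,0,0],0.4],[[0,0,-1],[0,0,0],0.4],[[0,0,-1],[0,0,0],0.4],[[0,0,-1],[0,0,0],0.4]]' >/dev/null
python3 -m handwheel '[[[0,0,-1],[0,0,0],0.4],[[0,0,-1],[0,0,0],0.4],[[0,0,-1],[0,0,0],0.4],[[0,0,-1],[0,0,0],0.4],[[0,0,-1],[0,0,0],0.4],[[0,0,-1],[0,0,0],0.4],[[0,0,-1],[0,0,0],0.4],[[0,0,-1],[0,0,0],0.4],[[0,0,-1],[0,0,0],0.4],[[0,0,-1],[0,0,0],0.4],[[0,0,-1],[0,0,0],0.4],[[0,0,0],[0,0,0],0.4]]'
python3 -m handwheel '[[[0,0,0],[0,0,0],0.4],[[0,0,0],[0,0,0],0.4]]' >/dev/null
python3 - <<'E'
from h import *
im,c=shot("wrist","w7")
o=scrapers(im,c,"green yellow")
im,c=shot("top","t7");o2=scrapers(im,c)
p,a=o["green"];d=np.array([np.cos(np.radians(a)),np.sin(np.radians(a))])
go(*(p-.038*d),.004,a)
E
```

```text
time: 48.88
eef_pos: [0.5275, 0.086, 0.238]
orientation: [0.138, 0.99, 0.0, 0.0]
wrist_force: [-0.1, -0.4, 0.3]
finger_gap: 0.703
grasp_force: 0.0
green ctr [0.5226 0.0926] dir 167.7 size [37.287925720214844, 150.34364318847656]
yellow ctr [0.5377 0.2603] dir -168.9 size [38.70256423950195, 157.86050415039062]
t 49.2 pos [0.5276 0.0855 0.238 ] turn u [ 0.0001  0.0002 -0.5899] shift u now [-1.5603  0.3932 11.6976] shift u after turn [-1.5818  0.2962 11.6976]
```

```bash

python3 -m handwheel '[[[0,0,-0.48],[0,0,1],0.4],[[0,0,0],[-0.8,0.15,1],0.4],[[0,0,0],[-0.78,0.15,1],0.4],[[0,0,0],[0,0,1],0.4],[[0,0,0],[0,0,1],0.4],[[0,0,0],[0,0,1],0.4],[[0,0,0],[0,0,1],0.4],[[0,0,0],[0,0,1],0.4],[[0,0,0],[0,0,1],0.4],[[0,0,0],[0,0,1],0.4],[[0,0,0],[0,0,1],0.4],[[0,0,0],[0,0,0],0.4]]' >/dev/null
python3 -m handwheel '[[[0,0,0],[0,0,0.35],0.4],[[0,0,0],[0,0,0.35],0.4],[[0,0,0],[0,0,0.08],0],[[0,0,0],[0,0,0],-1],[[0,0,0],[0,0,0],-1],[[0,0,0],[0,0,0],-1],[[0,0,0],[0,0,0],-1]]' 50
python3 - <<'E'
from h import *
go(*(O-.120*CX-.069*CY),.09,2.2)
E
```

```text
time: 51.6
eef_pos: [0.5599, 0.0841, 0.0026]
orientation: [0.112, 0.994, -0.0, 0.0]
wrist_force: [0.4, -0.6, 1.6]
finger_gap: 0.382
grasp_force: 50.0
t 51.6 pos [0.5599 0.0841 0.0026] turn u [ 0.0072  0.0015 27.4834] shift u now [  2.5123 -22.4372  -4.3708] shift u after turn [-8.2725 21.0074 -4.3704]
```

```bash

python3 -m handwheel '[[[0,0,0],[0,0,-1],-1],[[0,0,0],[0,0,-1],-1],[[0,0,0],[0,0,-1],-1],[[0,0,0],[0,0,-1],-1],[[0,0,0],[0,-1,-1],-1],[[0,0,0],[0,-1,0],-1],[[0,0,0],[0,-1,0],-1],[[0,0,0],[0,-1,0],-1],[[0,0,0],[0,-1,0],-1],[[0,0,0],[0,-1,0],-1],[[0,0,0],[0,-1,0],-1],[[0,0,0],[0,-1,0],-1]]' >/dev/null
python3 -m handwheel '[[[0,0,1],[0,0,0],-1],[[0,0,1],[0,0,0],-1],[[0,0,1],[0,0,0],-1],[[0,0,1],[0,0,0],-1],[[0,0,1],[0,0,0],-1],[[0,0,1],[0,0,0],-1],[[0,0,1],[0,0,0],-1],[[0,0,1],[0,0,0],-1],[[0,0,1],[0,0,0],-1],[[0,0,1],[0,0,0],-1],[[0,0,1],[0,0,0],-1],[[0,0,1],[0,0,0],-1]]' >/dev/null
python3 -m handwheel '[[[0,0,1],[0,0,0],-1],[[0,0,1],[0,0,0],-1],[[0,0,1],[0,0,0],-1],[[0,0,1],[0,0,0],-1],[[0,0,1],[0,0,0],-1],[[0,0,1],[0,0,0],-1],[[0,0,1],[0,0,0],-1],[[0,0,1],[0,0,0],-1],[[0,0,1],[0,0,0],-1],[[0,0,1],[0,0,0],-1],[[0,0,1],[0,0,0],-1],[[0,0,1],[0,0,0],-1]]' >/dev/null
python3 -m handwheel '[[[0,0,1],[0,0,0],-1],[[0,0,1],[0,0,0],-1],[[0,0,1],[0,0,0],-1],[[0,0,0.48],[0,0,0],-1],[[0,0,0],[0,0,0],-1],[[0,0,0],[0,0,0],-1]]'
python3 - <<'E'
from h import *
go(*(O-.120*CX-.069*CY),.07,2.2)
E
```

```text
time: 56.85
eef_pos: [0.5234, -0.0721, 0.1019]
orientation: [1.0, 0.019, -0.001, -0.0]
wrist_force: [-0.4, 0.5, -2.7]
finger_gap: 0.375
grasp_force: 50.0
t 56.9 pos [ 0.5234 -0.0721  0.1019] turn u [-0.0047  0.0114  0.0034] shift u now [-6.1524 13.272   1.5946] shift u after turn [-6.1496 13.2734  1.5938]
```

```bash

python3 -m handwheel '[[[0,0,0],[-0.9,1,0],-1],[[0,0,0],[-0.9,1,0],-1],[[0,0,0],[-0.9,1,0],-1],[[0,0,0],[-0.9,1,0],-1],[[0,0,0],[-0.9,1,0],-1],[[0,0,0],[-0.9,1,0],-1],[[0,0,0],[-0.75,1,0],-1],[[0,0,0],[0,1,0],-1],[[0,0,0],[0,1,0],-1],[[0,0,0],[0,1,0.4],-1],[[0,0,0],[0,1,0.4],-1],[[0,0,0],[0,1,0.4],-1]]' >/dev/null
python3 -m handwheel '[[[0,0,0],[0,1,0.4],-1],[[0,0,0],[0,0.27,0],-1],[[0,0,0],[0,0,0],-1],[[0,0,0],[0,0,0],-1]]'
python3 - <<'E'
from h import *
im,c=shot("wrist","w8");held(im,c,status.observe()["eef_pos"][2]+.0055)
go(*(O-.120*CX-.069*CY),.018,2.2)
E
```

```text
time: 58.85
eef_pos: [0.4111, -0.3408, 0.0705]
orientation: [1.0, 0.02, -0.0, -0.0]
wrist_force: [-0.1, 0.5, -2.3]
finger_gap: 0.382
grasp_force: 50.0
front edge ends (cols [np.float64(16.5), np.float64(279.5)] ) case mm [[-0.23861775884246852, 87.90780906363567], [-0.15876904176652024, -45.58524367332042]]
held: y at face -70.0, angle rel. case -3.02 deg
t 58.9 pos [ 0.4112 -0.3408  0.0706] turn u [-0.0055  0.003   0.009 ] shift u now [-0.0247  0.0651  2.6294] shift u after turn [-0.0255  0.0636  2.6294]
```

View pics/w8.png

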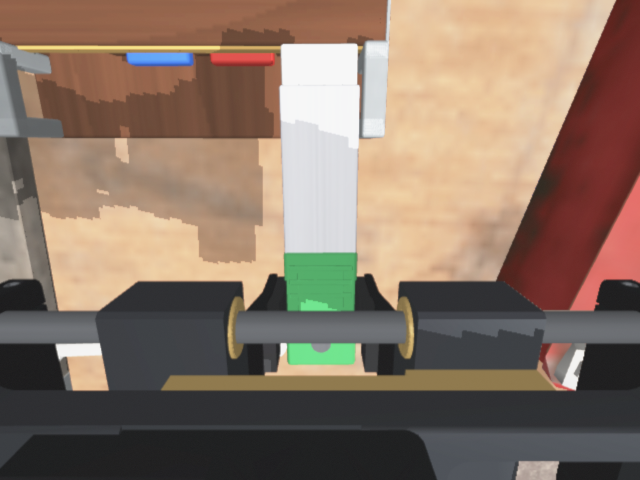

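Wrist view 8: green is held straight, tip at (319,45), right cheek at (374,90). Blue (160,58) and red (242,58) are in. The skew reading comes from the cheek pixels.

```bash
python3 - <<'E'
from h import *
im=cv2.imread("pics/w8.png");c=cams.get_calibration("wrist");hsv=cv2.cvtColor(im,cv2.COLOR_BGR2HSV)
w=cv2.inRange(hsv,(0,0,150),(180,40,255));q=[]
for v in(52,62,72,145,165,185,205,225,240):
    u=np.flatnonzero(w[v,270:360])+270
    # left edge only for tip rows beside the cheek
    p=ray(c,[[u[0]-.5,v],[u[-1]+.5,v]],.076)[:,:2];q=[((p-O)@CX*1000).mean(),*((p-O)@CY*1000)];print(v,u[0],u[-1],np.round(q,1))
E
```

```text
52 281 357 [-10.6 -50.2 -81.4]
62 281 357 [-14.2 -50.1 -81.5]
72 281 357 [-18.  -50.  -81.6]
145 281 358 [-46.9 -49.1 -82.9]
165 282 357 [-55.4 -49.3 -82.7]
185 282 356 [-64.1 -49.1 -82.5]
205 283 356 [-73.1 -49.3 -82.8]
225 284 356 [-82.4 -49.5 -83.1]
240 284 356 [-89.6 -49.3 -83.3]
```

```bash

python3 -m handwheel '[[[0,0,0],[0,0.13,1],-1],[[0,0,0],[0,0,1],-1],[[0,0,0],[0,0,0.63],-1],[[0,0,0],[0,0,0],-1],[[0,0,0],[0.5,0,0],-1],[[0,0,0],[0.5,0,0],-1],[[0,0,0],[0,0,0],-1]]' 
python3 -m handwheel '[[[0,0,0],[0.5,0,0],-1],[[0,0,0],[0.5,0,0],-1],[[0,0,0],[0.5,0,0],-1],[[0,0,0],[0.5,0,0],-1],[[0,0,0],[0,0,0.1],-1],[[0,0,0],[0,0,0],-1]]' 
```

```text
time: 59.78
eef_pos: [0.4329, -0.3439, 0.0184]
orientation: [1.0, 0.02, 0.001, 0.001]
wrist_force: [-1.1, -0.1, -2.7]
finger_gap: 0.376
grasp_force: 50.0
time: 60.52
eef_pos: [0.4712, -0.3417, 0.0155]
orientation: [1.0, 0.019, -0.0, -0.0]
wrist_force: [-0.6, 1.0, -1.9]
finger_gap: 0.383
grasp_force: 50.0
```

```bash

python3 -m handwheel '[[[0,0,0],[0,0,0],0],[[0,0,0],[0,0,0],0],[[0,0,0],[0,0,-1],0],[[0,0,0],[0,0,-1],0],[[0,0,0],[-1,-0.12,0],-1],[[0,0,0],[-1,0,0],-1],[[0,0,0],[-1,0,0],-1],[[0,0,0],[-0.2,0,0],-1],[[0,0,0],[0,0,1],-1],[[0,0,0],[0,0,0.85],-1],[[0,0,0],[0,0,0],-1]]' 
python3 -m handwheel '[[[0,0,0],[0.6,0,0],-1],[[0,0,0],[0.6,0,0],-1],[[0,0,0],[0.6,0,0],-1],[[0,0,0],[0.6,0,0],-1],[[0,0,0],[0.6,0,0],-1],[[0,0,0],[0,0,0],-1]]' 
python3 -m handwheel '[[[0,0,0],[0.6,0,0],-1],[[0,0,0],[0.6,0,0],-1],[[0,0,0],[0.6,0,0],-1],[[0,0,0],[0.4,0,0],-1],[[0,0,0],[0,0,0],-1]]'
```

```text
time: 61.9
eef_pos: [0.4071, -0.3413, 0.0174]
orientation: [1.0, 0.019, -0.001, -0.001]
wrist_force: [0.1, 0.1, 0.1]
finger_gap: 0.005
grasp_force: 0.0
time: 62.65
eef_pos: [0.469, -0.3401, 0.019]
orientation: [1.0, 0.02, 0.001, 0.001]
wrist_force: [0.2, -0.1, -0.2]
finger_gap: 0.004
grasp_force: 0.0
time: 63.28
eef_pos: [0.5126, -0.3382, 0.0188]
orientation: [1.0, 0.02, 0.001, 0.001]
wrist_force: [0.6, -0.8, -0.3]
finger_gap: 0.002
grasp_force: 0.0
```

```bash

python3 -m handwheel '[[[0,0,0],[0.05,0,0.1],-1],[[0,0,0],[0.1,0,0],-1],[[0,0,0],[0,0,0],-1]]'
python3 -m handwheel '[[[0,0,0],[0.12,0,0],-1],[[0,0,0],[0,0,0],-1]]'
python3 -m handwheel '[[[0,0,0],[0.1,0,0],-1],[[0,0,0],[0,0,0],-1]]'
```

```text
time: 63.65
eef_pos: [0.5139, -0.3377, 0.0166]
orientation: [1.0, 0.019, -0.0, -0.0]
wrist_force: [-1.1, -0.8, -0.9]
finger_gap: 0.008
grasp_force: 0.4
time: 63.9
eef_pos: [0.5162, -0.3376, 0.0166]
orientation: [1.0, 0.019, -0.001, -0.0]
wrist_force: [-2.2, 0.4, -0.4]
finger_gap: 0.007
grasp_force: 1.1
time: 64.15
eef_pos: [0.5164, -0.3375, 0.0165]
orientation: [1.0, 0.02, -0.002, -0.001]
wrist_force: [-6.8, -1.5, 0.9]
finger_gap: 0.003
grasp_force: 3.5
```

```bash

python3 -m handwheel '[[[0,0,0],[-0.6,0,0],-1],[[0,0,0],[0,0,-1],-1],[[0,0,0],[0,0,-1],-1],[[0,0,0],[0,0,-1],-1],[[0,0,0],[0,0,-1],0.4],[[0,0,0],[0,-1,-1],0.4],[[0,0,0],[0,-1,-1],0.4],[[0,0,0],[0,-1,-1],0.4],[[0,0,0],[0,-1,-1],0.4],[[0,0,0],[0,-1,-1],0.4],[[0,0,0],[0,-1,-1],0.4],[[0,0,0],[0,-1,-1],0.4]]' >/dev/null
python3 -m handwheel '[[[0,0,0],[0.4,-1,0],0.4],[[0,0,0],[0.4,-1,0],0.4],[[0,0,0],[0.4,-1,0],0.4],[[0,0,0],[0.4,-1,0],0.4],[[0,0,0],[0.4,-1,0],0.4],[[0,0,0],[0.4,-1,0],0.4],[[0,0,0],[0.4,-1,0],0.4],[[0,0,0],[0,-1,0],0.4],[[0,0,0],[0,-1,0],0.4],[[0,0,0],[0,-1,0],0.4],[[0,0,0],[0,-1,0],0.4],[[0,0,0],[0,-1,0],0.4]]' >/dev/null
python3 -m handwheel '[[[0,0,-1],[0,-1,0],0.4],[[0,0,-1],[0,-1,0],0.4],[[0,0,-1],[0,-1,0],0.4],[[0,0,-1],[0,-1,0],0.4],[[0,0,-1],[0,-1,0],0.4],[[0,0,-1],[0,-1,0],0.4],[[0,0,-1],[0,-1,0],0.4],[[0,0,-1],[-0.5,-1,0],0.4],[[0,0,-1],[-0.5,-1,0],0.4],[[0,0,-1],[-0.5,-1,0],0.4],[[0,0,-1],[-1,-1,0],0.4],[[0,0,-1],[-1,0,0],0.4]]'
python3 -c "
from h import *
go(.575,.268,.24,190.3)"
```

```text
time: 68.65
eef_pos: [0.3989, 0.1613, 0.2367]
orientation: [0.796, 0.606, -0.001, -0.0]
wrist_force: [0.6, -0.2, 0.5]
finger_gap: 0.698
grasp_force: 0.0
t 68.7 pos [0.3989 0.1613 0.2367] turn u [ -0.0123  -0.011  -19.2948] shift u now [ 7.4919  7.0624 -0.1799] shift u after turn [-9.6174  3.6765 -0.1671]
```

```bash

python3 -m handwheel '[[[0,0,0],[1,1,0],0.4],[[0,0,0],[1,1,0],0.4],[[0,0,0],[1,1,0],0.4],[[0,0,0],[1,1,0],0.4],[[0,0,0],[1,1,0],0.4],[[0,0,0],[1,0.9,0],0.4],[[0,0,0],[0.8,0.6,0],0.4],[[0,0,-1],[0,0,0],0.4],[[0,0,-1],[0,0,0],0.4],[[0,0,-1],[0,0,0],0.4],[[0,0,-1],[0,0,0],0.4],[[0,0,-1],[0,0,0],0.4]]' >/dev/null
python3 -m handwheel '[[[0,0,-1],[0,0,0],0.4],[[0,0,-1],[0,0,0],0.4],[[0,0,-1],[0,0,0],0.4],[[0,0,-1],[0,0,0],0.4],[[0,0,-1],[0,0,0],0.4],[[0,0,-1],[0,0,0],0.4],[[0,0,-1],[0,0,0],0.4],[[0,0,-1],[0,0,0],0.4],[[0,0,-1],[0,0,0],0.4],[[0,0,-1],[0,0,0],0.4],[[0,0,-1],[0,0,0],0.4],[[0,0,-1],[0,0,0],0.4]]' >/dev/null
python3 -m handwheel '[[[0,0,-1],[0,0,0],0.4],[[0,0,-1],[0,0,0],0.4],[[0,0,-0.3],[0,0,0],0.4],[[0,0,0],[0,0,0],0.4],[[0,0,0],[0,0,0],0.4],[[0,0,0],[0,0,0],0.4]]'
python3 - <<'E'
from h import *
im,c=shot("wrist","w9")
o=scrapers(im,c,"yellow")
im,c=shot("top","t9");print(ray(c,[[182,222]],.065))
p,a=o["yellow"];d=np.array([np.cos(np.radians(a)),np.sin(np.radians(a))])
go(*(p-.038*d),.003,a)
E
```

```text
time: 72.4
eef_pos: [0.5632, 0.2561, 0.2367]
orientation: [-0.087, 0.996, -0.0, -0.0]
wrist_force: [-0.4, 0.1, -0.6]
finger_gap: 0.7
grasp_force: 0.0
[[0.6141 0.3868 0.065 ]]Traceback (most recent call last):
  File "<stdin>", line 5, in <module>
KeyError: 'yellow'
```

View pics/w9.png

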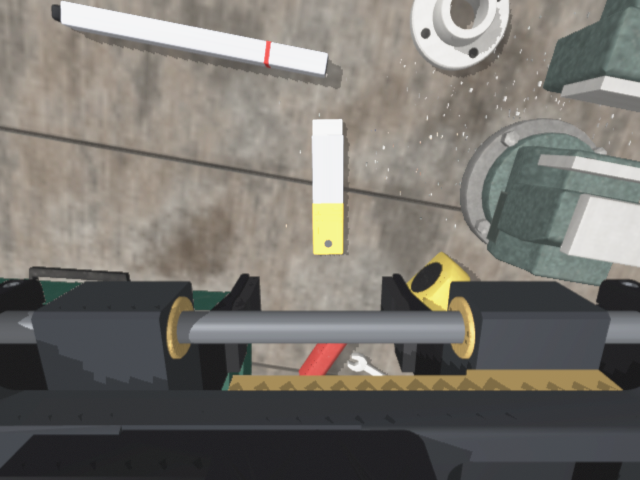

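Wrist view 9: yellow is at (328,187), tail at (328,230), aligned with the tool. The tape is at (440,280), flange (462,20), and the tube (190,40) with its ring at (267,53).

```bash
python3 - <<'E'
from h import *
im=cv2.imread("pics/w9.png");c=cams.get_calibration("wrist");hsv=cv2.cvtColor(im,cv2.COLOR_BGR2HSV);print(hsv[220,328],hsv[180,328])
g=cv2.inRange(hsv,(20,60,150),(40,255,255))|cv2.inRange(hsv,(0,0,190),(180,60,255));g[:105]=0;g[262:]=0;g[:,:290]=0;g[:,365:]=0
P=ray(c,cv2.boxPoints(cv2.minAreaRect(np.argwhere(g)[:,::-1].astype(np.float32))),.0085)[:,:2]
e=[P[1]-P[0],P[2]-P[1]];print(P,[np.linalg.norm(x) for x in e]);d=max(e,key=np.linalg.norm);d/=np.linalg.norm(d)
d*=-np.sign(d[0]);a=np.degrees(np.arctan2(d[1],d[0]));p=P.mean(0);print(p,a);go(*(p-.038*d),.003,a)
im=cv2.imread("pics/t9.png");hsv=cv2.cvtColor(im,cv2.COLOR_BGR2HSV);print(hsv[240,230])
E
```

```text
[ 30 106 247] [105   2 244]
[[0.4666 0.2181]
 [0.4582 0.2618]
 [0.6103 0.2937]
 [0.6197 0.245 ]] [np.float64(0.044561078995987824), np.float64(0.15543313680313883)]
[0.5387 0.2546] -168.16639460485277
t 72.5 pos [0.5632 0.256  0.2367] turn u [-0.0002 -0.0002 -0.3069] shift u now [-0.679   0.2065 11.6874] shift u after turn [-0.685   0.1844 11.6875]
[ 28 136 253]
```

```bash
python3 - <<'E'
from h import *
im=cv2.imread("pics/w9.png");c=cams.get_calibration("wrist");hsv=cv2.cvtColor(im,cv2.COLOR_BGR2HSV)
g=cv2.inRange(hsv,(20,60,150),(40,255,255))|cv2.inRange(hsv,(0,0,190),(180,60,255));g[:105]=0;g[262:]=0;g[:,:290]=0;g[:,365:]=0
g=cv2.morphologyEx(g,cv2.MORPH_OPEN,np.ones((9,9)))
m=[]
for v in range(125,250,10):
    u=np.flatnonzero(g[v]);m.append([(u[0]+u[-1])/2,v])
q=ray(c,m,.0085);k=np.polyfit(q[:,0],q[:,1],1);v=np.flatnonzero(g[:,328]);t=ray(c,[[328,v[0]-.5],[328,v[-1]+.5]],.0085)
print(v[0],v[-1],t,np.degrees(np.arctan(k[0])),np.linalg.norm(t[0]-t[1]));p=t.mean(0)[:2];a=np.degrees(np.arctan(k[0]))+180
d=np.array([np.cos(np.radians(a)),np.sin(np.radians(a))]);print(p);go(*(p-.038*d),.003,a)
E
```

```text
119 239 [[0.4655 0.2485 0.0085]
 [0.5962 0.2723 0.0085]] 10.692015358612071 0.1329070133535724
[0.5308 0.2604]
t 72.5 pos [0.5632 0.256  0.2367] turn u [-0.0002 -0.0002 -0.1167] shift u now [-0.3426  0.5206 11.6874] shift u after turn [-0.3487  0.5162 11.6875]
```

```bash

python3 -m handwheel '[[[0,0,-0.1],[0,0,1],0.4],[[0,0,0],[-0.4,0.26,1],0.4],[[0,0,0],[-0.38,0.26,1],0.4],[[0,0,0],[0,0,1],0.4],[[0,0,0],[0,0,1],0.4],[[0,0,0],[0,0,1],0.4],[[0,0,0],[0,0,1],0.4],[[0,0,0],[0,0,1],0.4],[[0,0,0],[0,0,1],0.4],[[0,0,0],[0,0,1],0.4],[[0,0,0],[0,0,1],0.4],[[0,0,0],[0,0,0],0.4]]' >/dev/null
python3 -m handwheel '[[[0,0,0],[0,0,0.35],0.4],[[0,0,0],[0,0,0.32],0.4],[[0,0,0],[0,0,0],0],[[0,0,0],[0,0,0],-1],[[0,0,0],[0,0,0],-1],[[0,0,0],[0,0,0],-1],[[0,0,0],[0,0,0],-1]]' 50
python3 - <<'E'
from h import *
go(*(O-.120*CX+.069*CY),.10,2.2)
E
```

```text
time: 74.88
eef_pos: [0.577, 0.269, 0.0037]
orientation: [-0.093, 0.996, -0.0, 0.0]
wrist_force: [1.2, -2.0, 1.8]
finger_gap: 0.375
grasp_force: 50.0
t 74.9 pos [0.577  0.269  0.0037] turn u [ -0.0109  -0.0027 -28.5958] shift u now [ 12.7901 -21.6729  -4.8179] shift u after turn [-9.4804 23.3123 -4.8136]
```

```bash

python3 -m handwheel '[[[0,0,0],[0,0,-1],-1],[[0,0,0],[0,0,-1],-1],[[0,0,0],[0,0,-1],-1],[[0,0,0],[0,0,-1],-1],[[0,0,0],[0,0,-1],-1],[[0,0,0],[0.4,-1,0],-1],[[0,0,0],[0.4,-1,0],-1],[[0,0,0],[0.4,-1,0],-1],[[0,0,0],[0.4,-1,0],-1],[[0,0,0],[0.4,-1,0],-1],[[0,0,0],[0.4,-1,0],-1],[[0,0,0],[0.4,-1,0],-1]]' >/dev/null
python3 -m handwheel '[[[0,0,0],[0.4,-1,0],-1],[[0,0,0],[0.4,-1,0],-1],[[0,0,0],[0.4,-1,0],-1],[[0,0,0],[0.4,-1,0],-1],[[0,0,0],[0.4,-1,0],-1],[[0,0,0],[0.4,-1,0],-1],[[0,0,1],[0,0,0],-1],[[0,0,1],[0,0,0],-1],[[0,0,1],[0,0,0],-1],[[0,0,1],[0,0,0],-1],[[0,0,1],[0,0,0],-1],[[0,0,1],[0,0,0],-1]]'
python3 -m handwheel '[[[0,0,1],[0,0,0],-1],[[0,0,1],[0,0,0],-1],[[0,0,1],[0,0,0],-1],[[0,0,1],[0,0,0],-1],[[0,0,1],[0,0,0],-1],[[0,0,1],[0,0,0],-1],[[0,0,1],[0,0,0],-1],[[0,0,1],[0,0,0],-1],[[0,0,1],[0,0,0],-1],[[0,0,1],[0,0,0],-1],[[0,0,1],[0,0,0],-1],[[0,0,1],[0,0,0],-1]]' >/dev/null
python3 -m handwheel '[[[0,0,1],[0,0,0],-1],[[0,0,1],[0,0,0],-1],[[0,0,1],[0,0,0],-1],[[0,0,1],[0,0,0],-1],[[0,0,1],[0,0,0],-1],[[0,0,1],[0,0,0],-1],[[0,0,1],[0,0,0],-1],[[0,0,1],[0,0,0],-1],[[0,0,1],[0,0,0],-1],[[0,0,1],[0,0,0],-1],[[0,0,1],[0,0,0],-1],[[0,0,1],[0,0,0],-1]]' >/dev/null
python3 -m handwheel '[[[0,0,1],[0,0,0],-1],[[0,0,0.4],[0,0,0],-1],[[0,0,0],[0,0,0],-1],[[0,0,0],[0,0,0],-1]]'
python3 - <<'E'
from h import *
go(*(O-.120*CX+.069*CY),.07,2.2)
E
```

```text
time: 77.88
eef_pos: [0.5222, -0.0063, 0.1034]
orientation: [0.221, 0.975, -0.0, 0.0]
wrist_force: [0.1, -0.1, -2.2]
finger_gap: 0.379
grasp_force: 50.0
time: 81.38
eef_pos: [0.5221, -0.0059, 0.1033]
orientation: [1.0, 0.02, -0.0, -0.0]
wrist_force: [-0.2, -0.1, -2.5]
finger_gap: 0.381
grasp_force: 50.0
t 81.4 pos [ 0.5221 -0.0059  0.1033] turn u [-0.0005  0.0029  0.0059] shift u now [-6.2131  9.6785  1.6677] shift u after turn [-6.2077  9.6823  1.6663]
```

```bash

python3 -m handwheel '[[[0,0,0],[-0.7,1,0],-1],[[0,0,0],[-0.7,1,0],-1],[[0,0,0],[-0.7,1,0],-1],[[0,0,0],[-0.7,1,0],-1],[[0,0,0],[-0.7,1,0],-1],[[0,0,0],[-0.7,1,0],-1],[[0,0,0],[-0.7,1,0],-1],[[0,0,0],[-0.7,1,0.5],-1],[[0,0,0],[-0.6,1,0.5],-1],[[0,0,0],[0,0.68,0.65],-1],[[0,0,0],[0,0,0],-1],[[0,0,0],[0,0,0],-1]]'
python3 - <<'E'
from h import *
im,c=shot("wrist","w10");held(im,c,status.observe()["eef_pos"][2]+.0045)
hsv=cv2.cvtColor(im,cv2.COLOR_BGR2HSV);w=cv2.inRange(hsv,(0,0,150),(180,40,255))
for v in(62,80,165,185,205,225,240):
    u=np.flatnonzero(w[v,278:362])+278
    p=ray(c,[[u[0]-.5,v],[u[-1]+.5,v]],.0755)[:,:2];print(v,u[0],u[-1],((p-O)@CX*1000).mean(),(p-O)@CY*1000)
go(*(O-.120*CX+.069*CY),.018,2.2)
E
```

```text
time: 82.88
eef_pos: [0.4061, -0.2033, 0.0703]
orientation: [1.0, 0.02, -0.0, -0.0]
wrist_force: [-0.2, -1.0, -2.2]
finger_gap: 0.379
grasp_force: 50.0
front edge ends (cols [np.float64(355.5), np.float64(631.5)] ) case mm [[-0.1543612023870913, 53.45648956895123], [-0.3408367905105289, -86.29993628571474]]
held: y at face 73.9, angle rel. case 1.68 deg
62 278 354 -14.036628824650075 [88.7064 57.2658]
80 278 354 -20.802129711120344 [88.9237 57.0813]
165 281 356 -55.2356465495641 [88.7091 55.2622]
185 282 355 -63.99049807632612 [88.5231 55.4567]
205 283 355 -73.01794604033333 [88.3313 55.2035]
225 284 355 -82.33116253975564 [88.1334 54.9423]
240 284 355 -89.51208630873782 [88.3308 54.7409]
t 82.9 pos [ 0.4061 -0.2031  0.0704] turn u [-0.0029  0.0014  0.012 ] shift u now [-0.0331  0.0511  2.6223] shift u after turn [-0.0334  0.0503  2.6223]
```

View pics/w10.png

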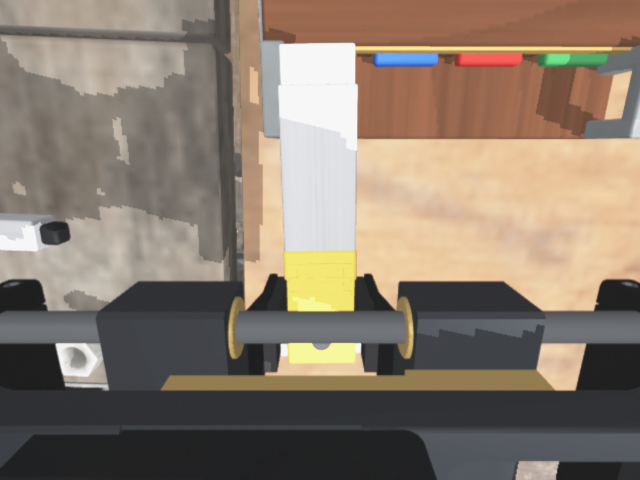

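Wrist view 10: yellow is held straight, tip at (317,45). The left cheek is at (271,85), and blue, red and green tails are in their slots along row 59. Yellow needs about 2.8 mm to the right.

```bash

python3 -m handwheel '[[[0,0,0.04],[0,0.14,1],-1],[[0,0,0],[0,0,1],-1],[[0,0,0],[0,0,0.63],-1],[[0,0,0],[0,0,0],-1],[[0,0,0],[0.5,0,0],-1],[[0,0,0],[0.5,0,0],-1],[[0,0,0],[0,0,0],-1]]' 
python3 -m handwheel '[[[0,0,0],[0.5,0,0],-1],[[0,0,0],[0.5,0,0],-1],[[0,0,0],[0.5,0,0],-1],[[0,0,0],[0.5,0,0],-1],[[0,0,0],[0,0,0.1],-1],[[0,0,0],[0,0,0],-1]]' 
```

```text
time: 83.8
eef_pos: [0.4278, -0.2066, 0.0183]
orientation: [1.0, 0.018, 0.001, 0.001]
wrist_force: [0.3, 0.3, -1.7]
finger_gap: 0.374
grasp_force: 50.0
time: 84.55
eef_pos: [0.4662, -0.2047, 0.0157]
orientation: [1.0, 0.017, 0.0, 0.0]
wrist_force: [-0.3, 0.3, -1.6]
finger_gap: 0.38
grasp_force: 50.0
```

```bash

python3 -m handwheel '[[[0,0,0],[0,0,0],0],[[0,0,0],[0,0,0],0],[[0,0,0],[0,0,-1],0],[[0,0,0],[0,0,-1],0],[[0,0,-0.04],[-1,-0.12,0],-1],[[0,0,0],[-1,0,0],-1],[[0,0,0],[-1,0,0],-1],[[0,0,0],[-0.2,0,0],-1],[[0,0,0],[0,0,1],-1],[[0,0,0],[0,0,0.9],-1],[[0,0,0],[0,0,0],-1]]' 
python3 -m handwheel '[[[0,0,0],[0.6,0,0],-1],[[0,0,0],[0.6,0,0],-1],[[0,0,0],[0.6,0,0],-1],[[0,0,0],[0.6,0,0],-1],[[0,0,0],[0.6,0,0.05],-1],[[0,0,0],[0,0,0],-1]]' 
python3 -m handwheel '[[[0,0,0],[0.6,0,0],-1],[[0,0,0],[0.6,0,0],-1],[[0,0,0],[0.6,0,0],-1],[[0,0,0],[0.4,0,0],-1],[[0,0,0],[0,0,0],-1]]'
```

```text
time: 85.92
eef_pos: [0.402, -0.2044, 0.017]
orientation: [1.0, 0.019, -0.001, -0.001]
wrist_force: [-0.0, 0.7, 0.1]
finger_gap: 0.003
grasp_force: 0.0
time: 86.68
eef_pos: [0.4638, -0.2028, 0.0168]
orientation: [1.0, 0.02, 0.001, 0.001]
wrist_force: [0.9, -0.5, 0.5]
finger_gap: 0.004
grasp_force: 0.0
time: 87.3
eef_pos: [0.5074, -0.201, 0.0168]
orientation: [1.0, 0.02, 0.001, 0.001]
wrist_force: [0.3, -0.4, 0.3]
finger_gap: 0.006
grasp_force: 0.0
```

```bash

python3 -m handwheel '[[[0,0,0],[0.15,0,0],-1],[[0,0,0],[0,0,0],-1]]'
python3 -m handwheel '[[[0,0,0],[0.1,0,0],-1],[[0,0,0],[0,0,0],-1]]'
python3 -m handwheel '[[[0,0,0],[0.1,0,0],-1],[[0,0,0],[0,0,0],-1]]'
```

```text
time: 87.55
eef_pos: [0.5091, -0.2006, 0.0168]
orientation: [1.0, 0.019, 0.0, 0.0]
wrist_force: [-0.5, 0.2, -0.5]
finger_gap: 0.004
grasp_force: 0.1
time: 87.8
eef_pos: [0.5105, -0.2003, 0.0168]
orientation: [1.0, 0.019, -0.0, -0.0]
wrist_force: [-1.6, -0.4, 0.9]
finger_gap: 0.003
grasp_force: 0.9
time: 88.05
eef_pos: [0.5112, -0.2, 0.0167]
orientation: [1.0, 0.02, -0.002, -0.0]
wrist_force: [-5.1, -2.1, 3.3]
finger_gap: 0.009
grasp_force: 2.8
```

```bash

python3 -m handwheel '[[[0,0,0],[-0.8,0,0],-1],[[0,0,0],[-0.8,0,-1],-1],[[0,0,0],[-0.8,0.8,-1],-1],[[0,0,0],[-0.8,0.8,-1],-1],[[0,0,0],[0,0.8,-1],-1],[[0,0,0],[0,0.8,-1],-1],[[0,0,0],[0,0,0],-1],[[0,0,0],[0,0,0],-1]]'
python3 - <<'E'
from h import *
im,c=shot("wrist","w11");hsv=cv2.cvtColor(im,cv2.COLOR_BGR2HSV)
for n,(lo,hi) in HUE.items():
    m=cv2.inRange(hsv,(lo,100,70),(hi,255,255))
    poly=proj(c,[O.tolist()+[.02]]+[]);
    P=np.array([[*(O+x*CX+y*CY),.021] for x,y in((-30,-88),(-30,88),(2,88),(2,-88))]) if 0 else np.array([[*(O+x*CX+y*CY),.021] for x,y in((-.03,-.088),(-.03,.088),(.002,.088),(.002,-.088))])
    roi=cv2.fillPoly(np.zeros(m.shape,np.uint8),[proj(c,P).astype(int)],255);m&=roi
    k,l,st,ce=cv2.connectedComponentsWithStats(m)
    if k<2:print(n,"none");continue
    i=1+np.argmax(st[1:,4]);x,y,w,h,_=st[i]
    q=ray(c,[[x+w/2,y+h-3 if 0 else y+h-.5],[x,y+h/2],[x+w,y+h/2]],.021)[:,:2]-O
    print(n,st[i],"tail x mm %.1f"%(q[0]@CX*1000),"y %.1f..%.1f"%(q[1]@CY*1000,q[2]@CY*1000))
im,c=shot("top","t11");hsv=cv2.cvtColor(im,cv2.COLOR_BGR2HSV)
w=cv2.inRange(hsv,(0,0,185),(180,50,255));w[:280]=0;w[330:]=0;w[:,:215]=0;w[:,345:]=0
k,l,st,ce=cv2.connectedComponentsWithStats(w);i=1+np.argmax(st[1:,4]);print("tube",st[i])
print(ray(c,cv2.boxPoints(cv2.minAreaRect(np.argwhere(np.isin(l,[j for j in range(1,k) if st[j,4]>60]))[:,::-1].astype(np.float32))),.02)[:,:2])
E
```

```text
time: 89.05
eef_pos: [0.4511, -0.2659, 0.1162]
orientation: [1.0, 0.019, -0.0, -0.0]
wrist_force: [-0.3, -0.0, 0.0]
finger_gap: 0.005
grasp_force: 0.0
yellow [205 135 249   9 667] tail x mm -3.9 y 88.8..-87.6
red [336 139  51   6 297] tail x mm -4.6 y -4.1..-40.3
green [403 139  50   5 227] tail x mm -3.9 y -51.6..-87.0
blue [273 139  49   5 240] tail x mm -3.9 y 40.6..5.9
tube [261 298  47   9 350]
[[0.4043 0.2323]
 [0.4254 0.233 ]
 [0.4252 0.0496]
 [0.4041 0.0495]]
```

All four tails stand about 4–5 mm proud of the front face, so they are home. Now the tube.

```bash

python3 -m handwheel '[[[0,0,0],[0,-1,-1],0.2],[[0,0,0],[0,-1,0],0.2],[[0,0,0],[0,-1,0],0.2],[[0,0,0],[0,-1,0],0.2],[[0,0,0],[0,-1,0],0.2],[[0,0,0],[0,-1,0],0.2],[[0,0,0],[0,-1,0],0.2],[[0,0,0],[0,-1,0],0.2],[[0,0,0],[0,-1,0],0.2],[[0,0,0],[0,-1,0],0.2],[[0,0,0],[0,-1,0],0.2],[[0,0,0],[0,-1,0],0.2]]' >/dev/null
python3 -m handwheel '[[[0,0,0],[0,-1,0],0.2],[[0,0,0],[0,-1,0],0.2],[[0,0,0],[0,-1,0],0.2],[[0,0,0],[0,-1,0],0.2],[[0,0,0],[0,-1,0],0.2],[[0,0,0],[0,-1,0],0.2],[[0,0,0],[0,-1,0],0.2],[[0,0,-1],[0,-1,0],0.2],[[0,0,-1],[0,0,0],0.2],[[0,0,-1],[0,0,0],0.2],[[0,0,-1],[0,0,0],0.2],[[0,0,-1],[0,0,0],0.2]]' >/dev/null
python3 -m handwheel '[[[0,0,-1],[0,0,0],0.2],[[0,0,-1],[0,0,0],0.2],[[0,0,-1],[0,0,0],0.2],[[0,0,-1],[0,0,0],0.2],[[0,0,-1],[0,0,0],0.2],[[0,0,-1],[0,0,0],0.2],[[0,0,-1],[0,0,0],0.2],[[0,0,-1],[0,0,0],0.2],[[0,0,-1],[0,0,0],0.2],[[0,0,-0.6],[0,0,0],0.2],[[0,0,0],[0,0,0],0.2],[[0,0,0],[0,0,0],0.2]]'
python3 - <<'E'
from h import *
im,c=shot("wrist","w12");hsv=cv2.cvtColor(im,cv2.COLOR_BGR2HSV)
w=cv2.inRange(hsv,(0,0,185),(180,50,255))
for Y in(.16,.18,.2,.22):
    p=proj(c,[[.415,Y,.02]])[0];v=int(p[1]);a=int(p[0])
    u=np.flatnonzero(w[v,a-60:a+60])+a-60
    if len(u):print(Y,p,u[0],u[-1],ray(c,[[u[0]-.5,v],[u[-1]+.5,v]],.02)[:,:2].ravel())
r=cv2.inRange(hsv,(0,120,70),(8,255,255))|cv2.inRange(hsv,(172,120,70),(180,255,255))
k,l,st,ce=cv2.connectedComponentsWithStats(r);i=1+np.argmax(st[1:,4]);print(st[i],ray(c,ce[i],.02))
go(.415,.1355,.004,90)
E
```

```text
time: 93.65
eef_pos: [0.4357, 0.1333, 0.1368]
orientation: [0.709, 0.706, 0.0, 0.0]
wrist_force: [-0.9, -0.2, 0.1]
finger_gap: 0.601
grasp_force: 0.0
0.16 [294.3434 204.6132] 283 307 [0.4055 0.1605 0.4256 0.1605]
0.18 [293.7426 179.5763] 233 281 [0.3666 0.1806 0.4053 0.1805]
0.2 [293.118  153.5479] 233 352 [0.368  0.2006 0.4611 0.2002]
0.22 [292.4682 126.4677] 232 349 [0.3687 0.2205 0.4584 0.2202]
[283 179  26   6 110] [[0.4165 0.1784 0.02  ]]
t 93.7 pos [0.4358 0.1333 0.1368] turn u [ 0.0011  0.0001 -0.036 ] shift u now [ 0.108  -1.0412  6.6387] shift u after turn [ 0.1118 -1.04    6.6389]
```

```bash

python3 -m handwheel '[[[0,0,0],[0.21,-0.51,0],0.2],[[0,0,0],[0,-0.51,1],0.2],[[0,0,0],[0,0,1],0.2],[[0,0,0],[0,0,1],0.2],[[0,0,0],[0,0,1],0.2],[[0,0,0],[0,0,1],0.2],[[0,0,0],[0,0,1],0.2],[[0,0,0],[0,0,0.6],0.2],[[0,0,0],[0,0,0],0.2]]' >/dev/null
python3 -m handwheel '[[[0,0,0],[0,0,0],-1],[[0,0,0],[0,0,0],-1],[[0,0,0],[0,0,0],-1],[[0,0,0],[0,0,0],-1]]' 50
python3 - <<'E'
from h import *
# grip is 170 mm behind the nose; nose to case y=.112
go(*(O-.022*CX+(.112+.17)*CY),.06,92.2)
E
```

```text
time: 95.32
eef_pos: [0.4157, 0.1373, 0.005]
orientation: [0.708, 0.706, 0.0, 0.0]
wrist_force: [-1.2, 0.3, 0.3]
finger_gap: 0.234
grasp_force: 0.7
t 95.3 pos [0.4157 0.1373 0.005 ] turn u [ 0.0061 -0.0002 -0.3983] shift u now [-6.2297  3.9973 -2.7461] shift u after turn [-6.391   3.7323 -2.7485]
```

```bash

python3 -m handwheel '[[[0,0,0],[0,0,0],-1],[[0,0,0],[0,0,0],-1],[[0,0,0],[0,0,0],-1]]' 50
python3 -m handwheel '[[[0,0,0],[0,0,-1],-1],[[0,0,0],[0,0,-1],-1],[[0,0,0],[0,0,-0.75],-1],[[0,0,-0.4],[0,0,0],-1],[[0,0,0],[-0.9,0.53,0],-1],[[0,0,0],[-0.9,0.53,0],-1],[[0,0,0],[-0.9,0.53,0],-1],[[0,0,0],[-0.9,0.53,0],-1],[[0,0,0],[-0.9,0.53,0],-1],[[0,0,0],[-0.9,0.53,0],-1],[[0,0,0],[-0.5,0.53,0],-1],[[0,0,0],[0,0,0],-1]]'
python3 -m handwheel '[[[0,0,0],[0,0,0],-1],[[0,0,0],[0,0,0],-1]]'>/dev/null
python3 - <<'E'
from h import *
im,c=shot("wrist","w13")
im2,c2=shot("top","t13");cv2.imwrite("pics/t13c.png",cv2.resize(im2[220:300,260:500],None,fx=3,fy=4))
s=status.observe();print(s["eef_pos"],s["orientation"],s["finger_gap"],s["grasp_force"])
go(*(O-.022*CX+(.112+.17)*CY),.017,92.2)
E
```

```text
time: 95.7
eef_pos: [0.4157, 0.1373, 0.005]
orientation: [0.708, 0.706, 0.0, 0.0]
wrist_force: [0.1, 0.7, 5.4]
finger_gap: 0.224
grasp_force: 50.0
time: 97.2
eef_pos: [0.4957, 0.0213, 0.0598]
orientation: [0.694, 0.72, 0.001, 0.001]
wrist_force: [-0.7, 0.1, -2.1]
finger_gap: 0.225
grasp_force: 50.0
[0.4936 0.0228 0.0597] [ 0.693   0.7209 -0.0002 -0.0003] 0.22001610812379602 49.998682737350464
t 97.5 pos [0.4936 0.0228 0.0597] turn u [-0.007  -0.0018  0.01  ] shift u now [-0.5219  0.0594  2.136 ] shift u after turn [-0.5215  0.0584  2.1362]
```

View pics/w13.png

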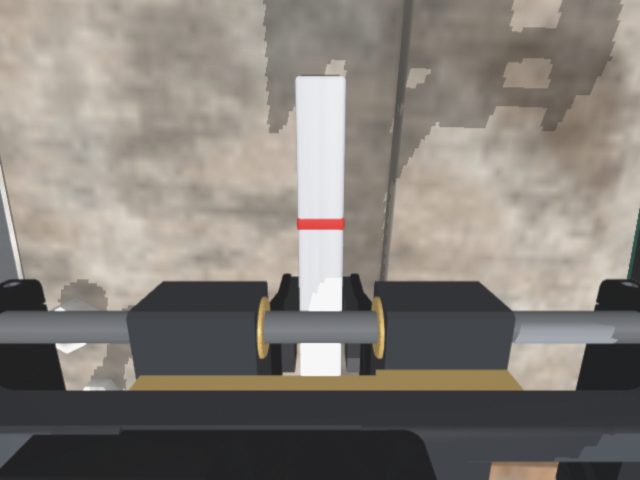

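Wrist view 13: the tube is held straight, tail at (320,76), ring at (320,224). I'll lower it to bore height and feed the nose in.

```bash

python3 -m handwheel '[[[0,0,0],[0,0.08,1],-1],[[0,0,0],[0,0,1],-1],[[0,0,0],[0,0,0],-1],[[0,0,0],[-0.5,0,0],-1],[[0,0,0],[-0.5,0,0],-1],[[0,0,0],[0,0,0],-1]]'
python3 -m handwheel '[[[0,0,0],[-0.5,0,0],-1],[[0,0,0],[-0.5,0,0],-1],[[0,0,0],[0,0,0],-1]]'
python3 -c "
from h import *
s=status.observe();p=s['eef_pos'][:2]-O;print('case',p@CX,p@CY,s['eef_pos'][2]);go(*(O-.0215*CX+.12*CY),.0185,92.2)"
```

```text
time: 98.3
eef_pos: [0.4973, 0.0011, 0.0204]
orientation: [0.694, 0.72, 0.0, 0.001]
wrist_force: [0.7, -0.4, -0.9]
finger_gap: 0.226
grasp_force: 50.0
time: 98.68
eef_pos: [0.4977, -0.0187, 0.0198]
orientation: [0.694, 0.72, 0.0, 0.0]
wrist_force: [-0.5, -0.7, -2.6]
finger_gap: 0.228
grasp_force: 50.0
case -0.020668453227177776 0.2508243335692066 0.01981277469049383
t 98.7 pos [ 0.4977 -0.0187  0.0198] turn u [ 0.006   0.002  -0.0124] shift u now [-6.5413 -0.0332  0.067 ] shift u after turn [-6.5412 -0.0416  0.0656]
```

```bash

python3 -m handwheel '[[[0,0,0],[-0.6,0,0.05],-1],[[0,0,0],[-0.6,0,0],-1],[[0,0,0],[-0.6,0,0],-1],[[0,0,0],[-0.6,0,0],-1],[[0,0,0],[0,0,0],-1]]'
python3 -m handwheel '[[[0,0,0],[-0.8,0,0],-1],[[0,0,0],[-0.8,0,0],-1],[[0,0,0],[-0.8,0,0],-1],[[0,0,0],[-0.8,0,0],-1],[[0,0,0],[-0.8,0,0],-1],[[0,0,0],[0,0,0],-1],[[0,0,0],[0,0,0.08],-1],[[0,0,0],[0,0,0],-1]]'
python3 -c "
from h import *
s=status.observe();p=s['eef_pos'][:2]-O;print('case',p@CX,p@CY,s['eef_pos'][2])"
```

```text
time: 99.3
eef_pos: [0.4996, -0.0669, 0.0188]
orientation: [0.694, 0.72, 0.0, 0.0]
wrist_force: [0.2, -0.9, -2.1]
finger_gap: 0.223
grasp_force: 50.0
time: 100.3
eef_pos: [0.5021, -0.1451, 0.0171]
orientation: [0.693, 0.721, -0.0, -0.0]
wrist_force: [0.9, -0.2, -1.5]
finger_gap: 0.225
grasp_force: 50.0
case -0.021154396071077105 0.12435033149654257 0.01712661068161679
```

```bash

python3 -m handwheel '[[[0,0,0],[0,0,0],0],[[0,0,0],[0,0,0],0],[[0,0,0],[0.9,0,0],0],[[0,0,0],[0.9,0,0],0],[[0,0,0],[0.9,0,0],0],[[0,0,0],[0.9,0,0],0],[[0,0,0],[0,0,0],0],[[0,0,0],[0,0,0.1],-1],[[0,0,0],[0,0,0],-1],[[0,0,0],[0,0,0],-1],[[0,0,0],[0,0,0],-1]]'
python3 -m handwheel '[[[0,0,0],[0,0,0],-1],[[0,0,0],[0,0,0],-1]]'
python3 - <<'E'
from h import *
s=status.observe();p=s['eef_pos'][:2]-O;print('case',p@CX,p@CY,s['eef_pos'][2])
im,c=shot("wrist","w14");hsv=cv2.cvtColor(im,cv2.COLOR_BGR2HSV)
w=cv2.inRange(hsv,(0,0,185),(180,50,255))
im2,c2=shot("top");h2=cv2.cvtColor(im2,cv2.COLOR_BGR2HSV)
P=proj(c2,[[*(O-.022*CX+y*CY),.032] for y in (.02,.0,-.02,-.03,-.035,-.04,-.045,-.05,-.055,-.06)]).astype(int);print([h2[v,u].tolist() for u,v in P])
E
```

```text
time: 101.68
eef_pos: [0.4996, -0.0742, 0.0151]
orientation: [0.694, 0.72, -0.0, 0.0]
wrist_force: [-0.1, -0.6, -0.5]
finger_gap: 0.225
grasp_force: 50.0
time: 101.92
eef_pos: [0.4996, -0.0738, 0.0152]
orientation: [0.693, 0.721, 0.0, 0.0]
wrist_force: [0.1, -1.4, -0.7]
finger_gap: 0.223
grasp_force: 50.0
case -0.020937375925493017 0.19565760332054802 0.015155505610708483
[[105, 74, 127], [107, 75, 133], [120, 5, 234], [120, 5, 235], [126, 11, 234], [113, 41, 25], [174, 36, 35], [9, 157, 114], [10, 155, 69], [10, 156, 72]]
```

```bash

python3 -m handwheel '[[[0,0,0],[-0.6,0,0],-1],[[0,0,0],[-0.6,0,0],-1],[[0,0,0],[-0.6,0,0],-1],[[0,0,0],[-0.3,0,0],-1],[[0,0,0],[0,0,0],-1]]'
python3 -m handwheel '[[[0,0,0],[-0.5,0,0],-1],[[0,0,0],[-0.3,0,0],-1],[[0,0,0],[0,0,0],-1],[[0,0,0],[0,0,0],-1]]'
python3 - <<'E'
from h import *
s=status.observe();p=s['eef_pos'][:2]-O;print('case',p@CX,p@CY,s['eef_pos'][2])
im,c=shot("wrist","w15");hsv=cv2.cvtColor(im,cv2.COLOR_BGR2HSV)
w=cv2.inRange(hsv,(0,0,185),(180,50,255));u=int(proj(c,[[*(O-.021*CX+.155*CY),.032]])[0,0]);v=np.flatnonzero(w[60:280,u])+60
q=ray(c,[[u,v[0]-.5]],.032)[0,:2]-O;print("tail col",u,v[0],"case y",q@CY,"-> ring",q@CY-.062)
im2,c2=shot("top","t15");h=cv2.cvtColor(im2,cv2.COLOR_BGR2HSV);cv2.imwrite("pics/t15c.png",cv2.resize(im2[240:300,360:490],None,fx=6,fy=6))
E
```

```text
time: 102.65
eef_pos: [0.5015, -0.1167, 0.0152]
orientation: [0.694, 0.72, -0.0, 0.001]
wrist_force: [0.7, -1.2, -0.8]
finger_gap: 0.225
grasp_force: 50.0
time: 103.15
eef_pos: [0.502, -0.1319, 0.0152]
orientation: [0.693, 0.721, -0.0, 0.0]
wrist_force: [0.7, -1.3, -1.1]
finger_gap: 0.225
grasp_force: 50.0
case -0.020735121349049156 0.1374498747580725 0.015150382467782143
tail col 319 251 case y 0.16695502485501246 -> ring 0.10495502485501246
```

```bash

python3 -m handwheel '[[[0,0,0],[-0.22,0,0],-1],[[0,0,0],[0,0,0],-1],[[0,0,0],[0,0,0],-1],[[0,0,0],[0,0,0],0],[[0,0,0],[0,0,0],0],[[0,0,0],[0,0,-1],0],[[0,0,0],[0,0,-1],0],[[0,0,0],[0,0,-1],0],[[0,0,0],[0.8,0,-1],0],[[0,0,0],[0.8,0,-1],0],[[0,0,0],[0,0,-1],0]]'
python3 -m handwheel '[[[0,0,0],[0.8,0,0],0],[[0,0,0],[0.8,0,0],0],[[0,0,0],[0,0,0],0],[[0,0,0],[0,0,0],0]]'
python3 - <<'E'
from h import *
im,c=shot("wrist","w16");hsv=cv2.cvtColor(im,cv2.COLOR_BGR2HSV)
r=cv2.inRange(hsv,(0,110,60),(8,255,255))|cv2.inRange(hsv,(172,110,60),(180,255,255))
P=proj(c,[[*(O-.022*CX+y*CY),.032] for y in(.165,.1,-.1)]);print(P)
f=lambda u,v,z:((ray(c,[[u,v]],z)[0,:2]-O)@CY*1000).round(1)
u=int(P[1,0]);w=cv2.inRange(hsv,(0,0,185),(180,50,255));v=np.flatnonzero(w[:int(P[1,1])-3,u]);v=v[v>P[0,1]-25]
print("tail",v[0],f(u,v[0]-.5,.032))
for du in(-4,0,4):
    k=np.flatnonzero(r[int(P[1,1])-20:int(P[1,1])+20,u+du])+int(P[1,1])-20
    if len(k):print("ring rows",k[0],k[-1],"case y",f(u+du,k[0]-.5,.032),f(u+du,k[-1]+.5,.032))
U,V=int(P[1,0]),int(P[1,1]);y0=max(V-60,0);cv2.imwrite("pics/w16c.png",cv2.resize(im[y0:y0+120,U-80:U+80],None,fx=5,fy=5,interpolation=cv2.INTER_CUBIC));print("crop origin",U-80,y0)
im2,c2=shot("top","t16");g=cv2.cvtColor(im2,cv2.COLOR_BGR2HSV)
P=proj(c2,[[*(O-.022*CX+y*CY),.032] for y in(.165,.1)]);print(P)
u0,v0=P[1].astype(int)
for v in(v0-1,v0,v0+1):print([g[v,u].tolist() for u in range(u0-6,u0+7)])
E
```

```text
time: 104.62
eef_pos: [0.5001, -0.1027, 0.1357]
orientation: [0.693, 0.721, -0.0, -0.001]
wrist_force: [-0.1, 0.1, -0.5]
finger_gap: 0.498
grasp_force: 0.0
time: 105.12
eef_pos: [0.4992, -0.0717, 0.1345]
orientation: [0.693, 0.721, -0.0, -0.0]
wrist_force: [-0.4, -0.6, -0.2]
finger_gap: 0.503
grasp_force: 0.0
[[319.2625 279.9708]
 [319.2408 350.2525]
 [319.1874 523.2191]]
tail 283 162.8
ring rows 345 348 case y 105.6 101.7
ring rows 345 348 case y 105.6 101.7
ring rows 345 348 case y 105.6 101.7
crop origin 239 290
[[365.8534 272.8119]
 [390.2345 272.6887]]
[[106, 71, 132], [106, 74, 131], [107, 76, 97], [106, 65, 67], [106, 70, 55], [108, 68, 64], [106, 73, 98], [106, 75, 105], [106, 74, 104], [106, 74, 104], [106, 74, 104], [105, 76, 104], [105, 77, 103]]
[[106, 74, 128], [106, 74, 96], [107, 72, 74], [106, 72, 74], [106, 76, 64], [107, 69, 74], [105, 75, 106], [105, 74, 103], [105, 74, 103], [105, 75, 105], [106, 78, 104], [106, 74, 103], [107, 72, 103]]
[[105, 72, 127], [107, 71, 72], [106, 73, 77], [107, 73, 73], [106, 70, 62], [106, 77, 83], [105, 74, 107], [106, 72, 103], [106, 74, 103], [106, 73, 105], [105, 74, 103], [106, 74, 103], [105, 79, 100]]
```

View pics/w16c.png

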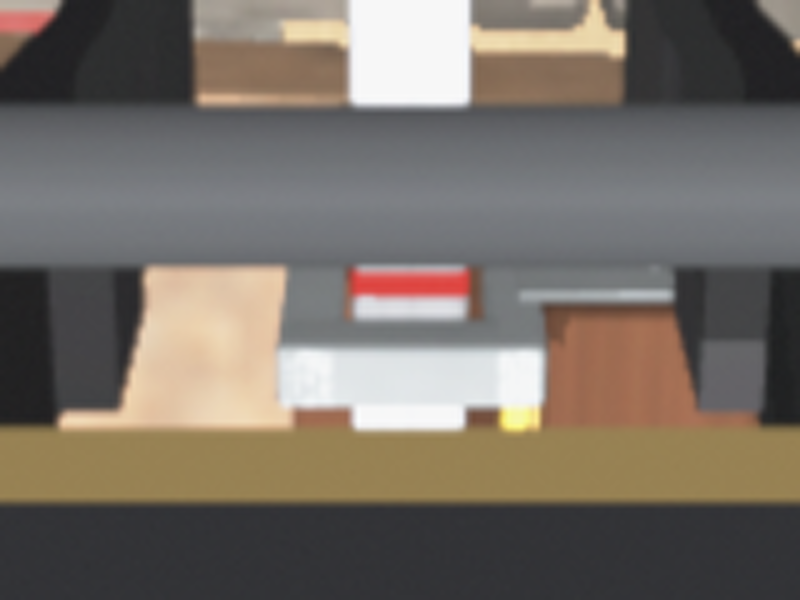

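Crop: the ring shows at crop row 283, just outside the left cheek's hole, its front edge about 2 mm short of the face. I'll regrip and nudge it in by 1.8 mm.

```bash

python3 -m handwheel '[[[0,0,0],[-0.8,0,0],0],[[0,0,0],[-0.8,0,0],0],[[0,0,0],[-0.8,0,1],0],[[0,0,0],[-0.6,0,1],0],[[0,0,0],[0,0,1],0],[[0,0,0],[0,0,1],0],[[0,0,0],[0,0,1],0],[[0,0,0],[0,0,0.95],0],[[0,0,0],[0,0,0],0],[[0,0,0],[0,0,0],-1],[[0,0,0],[0,0,0],-1],[[0,0,0],[0,0,0],-1]]' 40
python3 -m handwheel '[[[0,0,0],[0,0,0],-1],[[0,0,0],[0,0,0],-1],[[0,0,0],[0,0,0],-1]]'
python3 -m handwheel '[[[0,0,0],[-0.09,0,0],-1],[[0,0,0],[0,0,0],-1],[[0,0,0],[0,0,0],-1]]'
```

```text
time: 106.72
eef_pos: [0.5022, -0.1322, 0.0168]
orientation: [0.693, 0.721, 0.0, 0.001]
wrist_force: [0.4, -0.3, -0.4]
finger_gap: 0.247
grasp_force: 0.0
time: 107.1
eef_pos: [0.5021, -0.1321, 0.0166]
orientation: [0.693, 0.721, 0.0, 0.0]
wrist_force: [-0.1, -0.6, 5.2]
finger_gap: 0.227
grasp_force: 40.0
time: 107.48
eef_pos: [0.5019, -0.1327, 0.0166]
orientation: [0.693, 0.721, 0.0, -0.0]
wrist_force: [0.9, 4.3, 7.2]
finger_gap: 0.233
grasp_force: 40.0
```

```bash

python3 -m handwheel '[[[0,0,0],[-0.04,0,-0.05],-1],[[0,0,0],[0,0,0],-1],[[0,0,0],[0,0,0],-1]]'
```

```text
time: 107.85
eef_pos: [0.5016, -0.1344, 0.0168]
orientation: [0.693, 0.721, -0.0, -0.0]
wrist_force: [-0.4, 0.6, -1.0]
finger_gap: 0.228
grasp_force: 40.0
```

```bash

python3 -m handwheel '[[[0,0,0],[0,0,0],0],[[0,0,0],[0,0,0],0],[[0,0,0],[0,0,-1],0],[[0,0,0],[0,0,-1],0],[[0,0,0],[0,0,-1],0],[[0,0,0],[0.8,0,-1],0],[[0,0,0],[0.8,0,-1],0],[[0,0,0],[0.8,0,-0.95],0],[[0,0,0],[0.8,0,0],0],[[0,0,0],[0,0,0],0],[[0,0,0],[0,0,0],0]]'
python3 - <<'E'
from h import *
im,c=shot("wrist","w17");hsv=cv2.cvtColor(im,cv2.COLOR_BGR2HSV)
r=cv2.inRange(hsv,(0,110,60),(8,255,255))|cv2.inRange(hsv,(172,110,60),(180,255,255))
P=proj(c,[[*(O-.022*CX+.1*CY),z] for z in(.032,.037,.046)]);print(P)
f=lambda u,v,z:((ray(c,[[u,v]],z)[0,:2]-O)@CY*1000).round(1)
u,V=P[0].astype(int);k=np.flatnonzero(r[V-20:V+20,u])+V-20
print("ring",k,f(u,k[-1]+.5,.032));print([im[v,u].tolist() for v in range(V-4,V+14)])
w=cv2.inRange(hsv,(0,0,185),(180,50,255));v=np.flatnonzero(w[:k[0]-3,u]);v=v[v>200];print("tail",v[0],f(u,v[0]-.5,.032))
im,c=shot("top");hsv=cv2.cvtColor(im,cv2.COLOR_BGR2HSV)
for n,(lo,hi) in HUE.items():
    m=cv2.inRange(hsv,(lo,100,60),(hi,255,255));m[:255]=0;m[275:]=0;m[:,:388]=0;m[:,472:]=0;q=np.argwhere(m);print(n,len(q),q.mean(0) if len(q) else "")
q=proj(c,[[*(O-.022*CX-.1*CY),.022]]);print("right cheek outer",q);u0,v0=q[0].astype(int);print([hsv[v0,u].tolist() for u in range(u0-2,u0+7)])
E
```

```text
time: 109.22
eef_pos: [0.4991, -0.0707, 0.1353]
orientation: [0.693, 0.721, -0.0, -0.001]
wrist_force: [0.3, -0.1, -0.1]
finger_gap: 0.5
grasp_force: 0.0
[[319.4458 350.694 ]
 [319.4225 354.0627]
 [319.3785 360.4098]]
ring [348 349 350 351] 99.2
[[222, 218, 221], [157, 153, 222], [83, 85, 223], [67, 71, 223], [70, 74, 221], [111, 112, 219], [201, 196, 220], [221, 217, 217], [172, 168, 165], [125, 123, 120], [120, 118, 115], [121, 119, 116], [126, 124, 121], [152, 150, 146], [192, 189, 183], [222, 221, 216], [229, 227, 223], [230, 228, 223]]
tail 201 230.9
yellow 47 [265.5319 425.8298]
red 109 [263.8257 433.3761]
green 31 [265.7097 451.7742]
blue 37 [266. 418.]
right cheek outer [[463.9531 272.8769]]
[[123, 14, 167], [113, 10, 107], [103, 16, 113], [103, 13, 177], [103, 13, 178], [107, 13, 173], [104, 22, 125], [8, 57, 36], [12, 105, 126]]
```

```bash
python3 -c "
from workcell import manip;print(manip.finish_job())"
```

```text
the job is handed in; nothing more can be done
None
```

I handed the job in at about 109 s, and the call returned no verdict. All four scrapers are home in their own slots, and the keeper tube is back through both cheeks with its ring's front edge within about 1 mm of the left cheek's outer face.

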